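# Book in and stack the model glider kit boxes

## Task

Book in the glider kit: take the hand scanner from its cradle and read the top label of every kit box on the table, from the largest box to the smallest, holding the beam steady on the middle of each label for two seconds from about 10 cm away, while the boxes still lie apart. Put the scanner back in its cradle with its nose the same way as before, and stack the boxes on the rubber mat, largest at the bottom, each squared up lengthwise and centred so that its whole base rests on the box (or mat) below. There may be three or four boxes; leave everything else on the table where it is.

Things in the scene. Friction and masses are not known exactly. Their poses are not given: they have to be found in the camera images.
- kit_box1: largest kit box: closed brown cardboard box 185 long (x) x 68 wide (y) x 50 high (z) mm, about 400 g, lying flat; origin at the centre of its underside, z up. Its barcode label (white, black bars, 36 x 28 mm) is on top, near the +x end. May be absent.
- label1 (a point): centre of the barcode label on top of the largest kit box, 62.5 mm from the box's centre towards its +x end, 50 mm above its underside. Same axes as the box.
- kit_box2: second kit box: closed brown cardboard box 150 long (x) x 58 wide (y) x 45 high (z) mm, about 280 g, lying flat; origin at the centre of its underside, z up. Its barcode label (white, black bars, 36 x 28 mm) is on top, near the +x end. May be absent.
- label2 (a point): centre of the barcode label on top of the second kit box, 45.0 mm from the box's centre towards its +x end, 45 mm above its underside. Same axes as the box.
- kit_box3: third kit box: closed brown cardboard box 115 long (x) x 48 wide (y) x 42 high (z) mm, about 190 g, lying flat; origin at the centre of its underside, z up. Its barcode label (white, black bars, 36 x 28 mm) is on top, near the +x end. May be absent.
- label3 (a point): centre of the barcode label on top of the third kit box, 27.5 mm from the box's centre towards its +x end, 42 mm above its underside. Same axes as the box.
- kit_box4: smallest kit box: closed brown cardboard box 85 long (x) x 38 wide (y) x 40 high (z) mm, about 120 g, lying flat; origin at the centre of its underside, z up. Its barcode label (white, black bars, 36 x 28 mm) is on top, near the +x end. May be absent.
- label4 (a point): centre of the barcode label on top of the smallest kit box, 12.5 mm from the box's centre towards its +x end, 40 mm above its underside. Same axes as the box.
- scanner: grey hand scanner, 250 g, starts in its cradle. Handle: a level bar 130 long (x -60 to +70) x 32 wide x 34 high (z 0 to 34) mm; origin on its underside, +x to the nose, z up. In front the head (42 wide, 34 thick) slopes 60 degrees down, to z = -44, x = +121. Centre of mass near x = +21. Grip it across the handle from above, between the cradle's uprights (74 mm clear along x).
- scanner_window (a point): centre of the scanner's reading window, at x = +104, z = -35 mm in the scanner's frame. This point's own +x is the reading beam: it leaves the window forward and 60 degrees down (x = +0.5, z = -0.866 in the scanner's frame); its y is the scanner's y.
- cradle: black scanner cradle fixed to the table: base 150 x 74 x 10 mm, two uprights 14 mm thick at x = +44 and -44 with flat seats 62 mm above the table, and on each a pair of cheeks 16 mm high, 44 mm apart in y, that guide the handle. Origin on the table below its centre; +x is the side on which the scanner's nose hangs.
- cradle_seat (a point): seat point, 62 mm above the table at the cradle's centre, same axes as the cradle: the scanner's origin lies here, axes alike, when it is properly back.
- mat: flat grey-and-black rubber mat fixed to the table, 220 long (x) x 110 wide (y) x 4 mm thick; origin at the centre of its underside (on the table).
- tape_roll: bystander, leave alone: clear tape roll, 76 mm across, 24 high, lying flat; origin at its underside
- screwdriver: bystander, leave alone: screwdriver lying on the table; origin at its underside
- glue_bottle: bystander, leave alone: white glue bottle, 44 mm across, 110 high, standing; origin at its underside
- mug: bystander, leave alone: white mug, 76 mm across, 85 high; origin at its underside
- charger: bystander, leave alone: black charger, 80 x 50 x 28 mm; origin at its underside
- servo_tin: bystander, leave alone: round metal tin with lid, 76 mm across, 40 high; origin at its underside

How it is judged:
By the outcome, as a careful person would: the job done as asked, in the order asked, and still so for the second after the job is handed in, with the robot touching nothing.
Of kit_box1, kit_box2, kit_box3, kit_box4 only 3 to 4 are there at a start; the rules pass over those that are not, and their reading is None.
At some moment in a run one of kit_box1, kit_box2 may be knocked a few centimetres aside while the robot is not near it.
It also fails if it takes over 210 s, if anything falls off the work surface, if the arm or the gripper's body presses on something with over 40 N, if the wrist force passes 120 N, or if a joint passes its speed limit or range.

## Robot

A 7-joint arm with a two-finger parallel gripper is mounted at the origin on the work surface. World frame = base frame: x ahead of the robot, y to its left, z up, the work surface at z = 0. Lengths are in m, angles in rad, forces in N, time in s.
With the tool pointing down it reaches from about 0.4 to 0.85 m from the base axis. Payload 10.4 kg.
Tool frame: the origin (TCP) lies between the finger pads; the fingertips stand 11 mm ahead of it and the grasp point (between the pads) lies 8 mm behind it; z points along the fingers, y is the direction in which the jaws open and shut (so a half turn about z gives the same grasp; the last joint's range is limited). The gripper opens to 87 mm and grips with 3 to 60 N. Pads are 19 mm wide; open, the fingers measure 117 mm over their backs; the gripper's body (75 mm by 190 mm) begins 51 mm behind the grasp point.
Start: joints at [1.27, 0.332, -0.065, 1.46, 0.022, 1.35, -0.088], TCP at [0.171, -0.601, 0.234] pointing down, gripper open.
Joint ranges: [-2.6, 2.6], [-0.5, 2.12], [-1.47, 1.34], [0.16, 2.42], [-1.27, 4.41], [0.06, 2.06], [-2.6, 2.6]. Speed limits (rad/s): [2.22, 2.22, 2.79, 2.79, 3.14, 3.14, 3.14].

## Interface

Orientations are given as a unit quaternion [x, y, z, w].
In Python, from bench import r, eyes gives the robot as it stands.
- The arm moves only by the shell command python3 -m inch 'ROWS' [FORCE]. ROWS is a JSON object of lists of equal length, an entry for each row: "translation": the shift along the world's x, y, z scaled (see below), a list of three; "rot": the turn, a rotation vector about the world's x, y, z scaled (see below), a list of three; "jaw": the finger opening in mm, from 0 to 87. In form: {"translation": [[tx, ty, tz], ...], "rot": [[ax, ay, az], ...], "jaw": [jaw, ...]}. A call has 1 to 20 rows; each row is the pose to reach, as a shift and turn from the pose measured when the call began; what a row does not reach only later rows make up. The controller multiplies each number of a shift by 100 mm and each number of a turn by 60 degrees. A row lasts 1/10 s, in which the tool goes at most 50 mm and 8.59 degrees, less where a joint would pass 70% of its speed; a pose out of reach is approached as far as the arm can. A call with a number of a shift or a turn outside -1 to 1 is refused whole. A call with a gripper value outside its range is refused whole. The fingers move at their own pace and stop on an object; FORCE is the grip in N (left out, the last holds). Time passes only in rows, so rows that repeat a pose let the fingers close. It gives the time, the measured TCP pose, the force and the opening at its end, in the units of the state.
- r.read_state(): the state, without advancing time (a new reading comes with each control period).
- eyes.camera(name): name is "scene" or "top"; returns the picture (420x560x3 uint8, blue, green, red); there is no depth.
- eyes.calibration(name): a dict with "fx", "fy", "cx", "cy" (pixels), "R" (3x3) and "t" (3): a world point X has camera coordinates R X + t. Camera axes: x right, y down, z forward; pixel columns grow to the right and rows downward; lengths in m; the calibration is good to about 2 mm. A picture is of the moment at which its call begins. calibration takes no time and is no camera call.
- r.close_job(): hands the job in, once; it reports no verdict.
The state is a dict: "time": time; "joint_positions": joint angles; "joint_vel": joint speeds; "joint_torque": joint torques, N m; "ee_pos": TCP position; "eef_rot": TCP orientation; "ft_force": force on the tool from outside, world axes, zero at the start; "torque": the same for the moment, N m; "width": finger opening in m.
Only numpy, scipy, OpenCV 4.12 (cv2) and the standard library are available. Lean on these libraries where they do the work, as an engineer would, in place of code of your own. Each camera call takes 0.05 s, during which the arm holds its last target. There are 200 camera calls.

## Working session

There is one attempt and no reset: what is moved stays moved. The work goes in short steps, Python scripts to look and compute and a shell command to move; the robot and the scene stay as the last step left them, time stands still between calls to the robot, and variables do not carry over. Pictures are saved under pics/ and viewed, about 12 in all and at most 16, crops included, and the job is handed in when it is done.

```bash
ls; mkdir -p pics
python3 - <<'E'
from bench import r, eyes
import cv2
for n in("top","scene"):
    cv2.imwrite(f"pics/{n}0.png",cv2.resize(eyes.camera(n),(800,600),interpolation=cv2.INTER_CUBIC)); print(eyes.calibration(n))
print(r.read_state())
E
```

```text
pics
{'fx': 383.1364520579312, 'fy': 383.1364520579312, 'cx': 280.7647878683337, 'cy': 210.5141076751361, 'R': array([[-0.00150821, -0.99996743, -0.00792845],
       [-0.99290317,  0.00244028, -0.11890053],
       [ 0.11891601,  0.00769286, -0.99287451]]), 't': array([0.0654355 , 0.54413365, 0.9767313 ])}
{'fx': 485.42849581027593, 'fy': 485.42849581027593, 'cx': 270.76468850121154, 'cy': 209.95258516796906, 'R': array([[-0.69375253,  0.72019073,  0.00572292],
       [ 0.54583939,  0.5309524 , -0.64818894],
       [-0.46985827, -0.44655892, -0.76145804]]), 't': array([ 0.32598824, -0.27135783,  1.63101167])}
{'time': 0.1, 'joint_positions': array([ 1.27036586,  0.33279655, -0.06471457,  1.46082706,  0.02160964,
        1.34986142, -0.08850819]), 'joint_vel': array([ 0.00114249, -0.00099473,  0.00027397, -0.00251127, -0.00011129,
        0.0005128 , -0.0006219 ]), 'joint_torque': array([ 1.51718537e-03, -6.24548721e+01,  2.48041295e-02, -3.90717101e+01,
       -6.12401054e-02,  3.66206118e-02,  3.57162257e-06]), 'ee_pos': array([ 0.17133898, -0.60073686,  0.23285553]), 'eef_rot': array([ 9.90364789e-01,  1.38481865e-01, -1.10600247e-04, -5.87952713e-04]), 'ft_force': array([ 0.18298763, -0.07554639, -0.45431849]), 'torque': array([ 0.01446136,  0.00341234, -0.05311973]), 'width': 0.086993031506266}
```

View pics/top0.png

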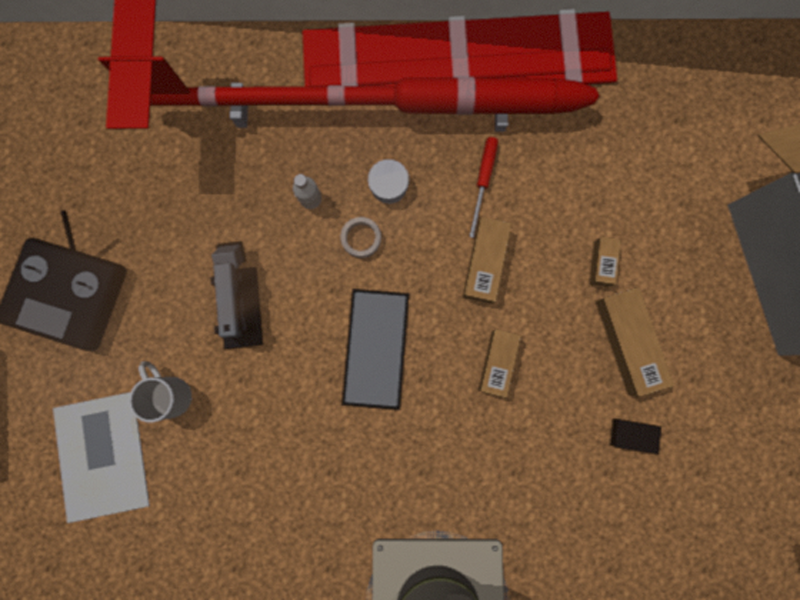

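View pics/scene0.png

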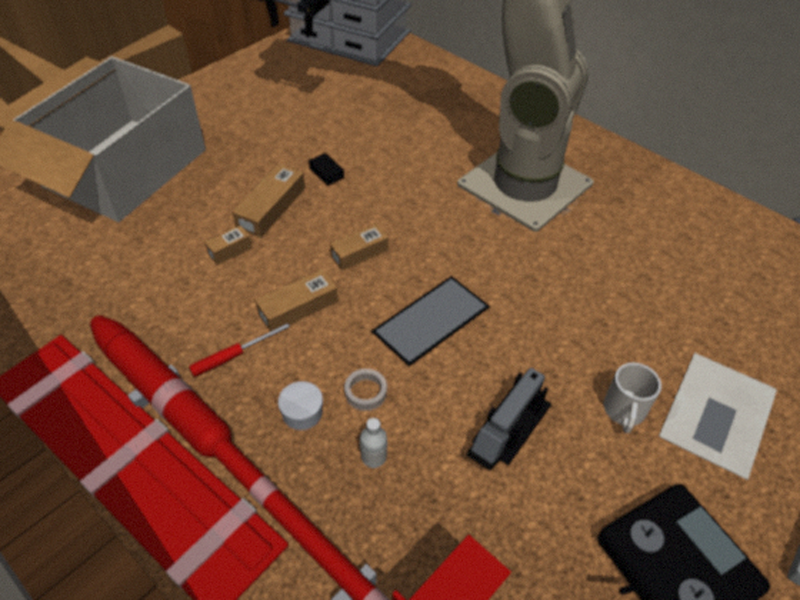

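The top view shows four boxes, with labels near (483,282), (497,378), (607,266) and (651,376). The cradle and scanner are near (235,300) with the nose up, towards +x, and the mat is near (377,350). The scene view agrees. I'll zoom in on both regions for corners.

```bash
cat > h.py <<'E'
from bench import r, eyes
import cv2, numpy as np
from scipy.optimize import least_squares
from scipy.spatial.transform import Rotation as Ro
DIM={1:(185,68,50),2:(150,58,45),3:(115,48,42),4:(85,38,40)}
LX={1:62.5,2:45,3:27.5,4:12.5}
def ray(n,u,v,z):
    c=eyes.calibration(n); C=-c['R'].T@c['t']
    d=c['R'].T@np.array([(u-c['cx'])/c['fx'],(v-c['cy'])/c['fy'],1])
    return C+d*(z-C[2])/d[2]
def proj(n,X):
    c=eyes.calibration(n); p=np.atleast_2d(X)@c['R'].T+c['t']
    return np.c_[c['fx']*p[:,0]/p[:,2]+c['cx'],c['fy']*p[:,1]/p[:,2]+c['cy']]
def fit(obs,p0):
    """obs: list of (cam,u,v,local xyz m); pose x,y,yaw on table"""
    def W(p,l): c,s=np.cos(p[2]),np.sin(p[2]); return np.array([p[0]+c*l[0]-s*l[1],p[1]+s*l[0]+c*l[1],l[2]])
    f=lambda p: np.concatenate([proj(n,W(p,l))[0]-(u,v) for n,u,v,l in obs])
    s=least_squares(f,p0,loss='soft_l1'); return s.x,f(s.x)
def crop(n,x0,y0,w,h,k,name):
    im=eyes.camera(n); cv2.imwrite(name,cv2.resize(im[y0:y0+h,x0:x0+w],None,fx=k,fy=k,interpolation=cv2.INTER_CUBIC)); return im
E
python3 - <<'E'
from h import *
im=crop("top",310,145,175,140,4.2,"pics/a.png")
crop("top",140,160,160,130,4.6,"pics/b.png")
hsv=cv2.cvtColor(im,cv2.COLOR_BGR2HSV)
m=((hsv[...,1]<60)&(hsv[...,2]>110)).astype(np.uint8); m=cv2.morphologyEx(m,cv2.MORPH_CLOSE,np.ones((3,3)))
n,l,s,c=cv2.connectedComponentsWithStats(m)
for i in range(1,n):
    if 40<s[i,4]<600 and 310<c[i,0]<485: print(s[i],c[i],ray("top",*c[i],.045))
E
```

```text
[392   7  13  30 288] [397.72222222  21.05902778] [ 1.06846012 -0.25923932  0.045     ]
[315  11  12  31 274] [320.37591241  25.51459854] [ 1.05672296 -0.04583332  0.045     ]
[396  48  11   9  75] [401.36  51.6 ] [ 0.97911672 -0.26578186  0.045     ]
[329 132   9  34  71] [332.94366197 148.42253521] [ 0.70823368 -0.07431885  0.045     ]
[419 179  13  15 110] [425.4        186.56363636] [ 0.60491987 -0.31394024  0.045     ]
[332 190  13  15 138] [338.02173913 197.15942029] [ 0.57753254 -0.08524887  0.045     ]
[448 254  15  17 162] [455.35185185 262.08024691] [ 0.40915853 -0.3811022   0.045     ]
[342 257  13  16 151] [347.8410596  264.28476821] [ 0.40395542 -0.10697554  0.045     ]
```

View pics/a.png

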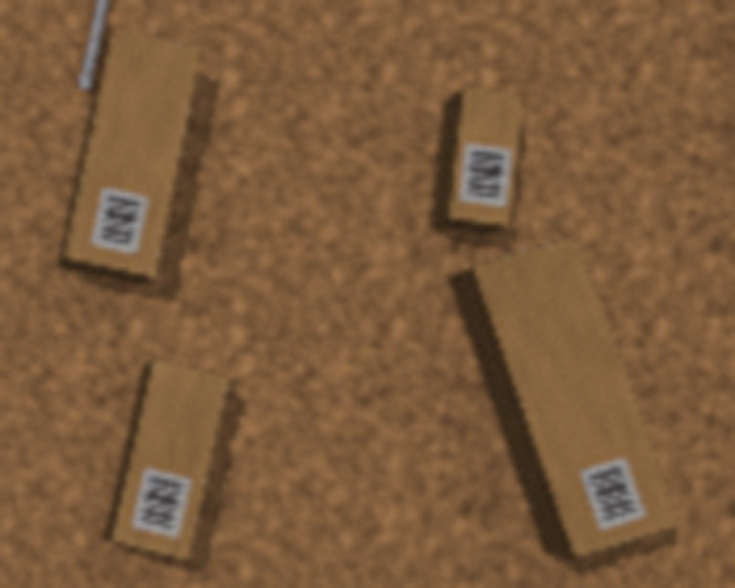

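View pics/b.png

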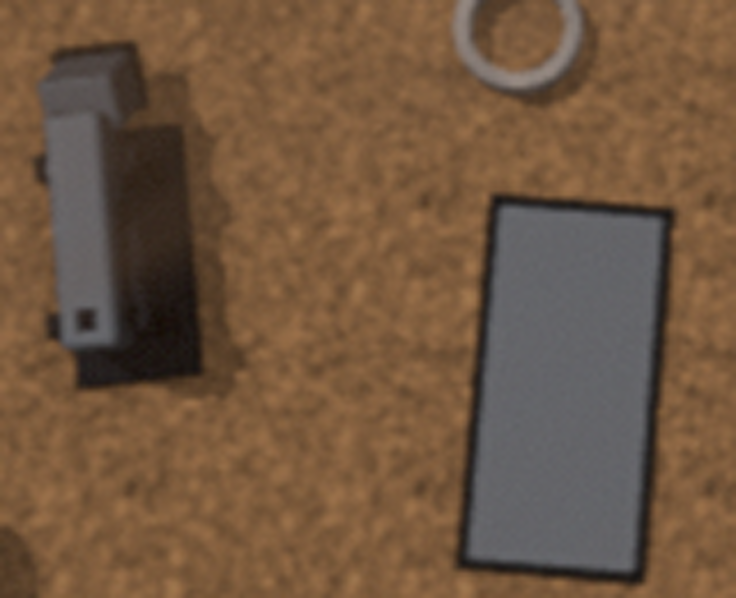

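Corners are clear in both crops, so I'll fit the poses.

```bash
cat > fits.py <<'E'
from h import *
def box(i,tl,tr,br,bl,lab,off=(310,145),k=4.2):
    L,W,H=np.array(DIM[i])/1000
    P=[(-L/2,-W/2,H),(-L/2,W/2,H),(L/2,W/2,H),(L/2,-W/2,H),(LX[i]/1000,0,H)]
    ob=[("top",(u+.0)/k+off[0],v/k+off[1],p) for (u,v),p in zip((tl,tr,br,bl,lab),P)]
    w=ray("top",*ob[4][1:3],H); p,res=fit(ob,[w[0]+.04,w[1],np.pi])
    c=np.array([np.cos(p[2]),np.sin(p[2])]); 
    print(i,"ctr",p[:2].round(4),"yaw",np.degrees(p[2]).round(1),"label",(p[:2]+c*LX[i]/1000).round(4),"clicklab",w[:2].round(4),"res",abs(res).max().round(2))
    return p
E
python3 - <<'E'
from fits import *
box(2,(112,30),(198,48),(155,278),(65,262),(120,221))
box(4,(462,90),(522,98),(511,227),(448,218),(486,176))
box(3,(150,362),(232,378),(188,560),(112,540),(162,503))
box(1,(472,268),(577,245),(675,530),(580,558),(612,494))
def gen(name,pts,p0):
    ob=[("top",u/4.6+140,v/4.6+160,l) for (u,v),l in pts]; p,res=fit(ob,p0); print(name,p[:2].round(4),np.degrees(p[2]).round(1),abs(res).max().round(2))
gen("mat",[((496,197),(.11,.055,.004)),((672,210),(.11,-.055,.004)),((642,578),(-.11,-.055,.004)),((460,565),(-.11,.055,.004))],[.5,.1,0])
gen("scanner",[((62,345),(-.06,.016,.096)),((120,345),(-.06,-.016,.096)),((47,112),(.07,.016,.096)),((105,112),(.07,-.016,.096))],[.55,.4,0])
gen("cradle",[((200,372),(-.075,-.037,.01)),((182,125),(.075,-.037,.01)),((78,387),(-.075,.037,.01))],[.55,.4,0])
E
```

```text
2 ctr [ 0.6192 -0.0955] yaw 168.1 label [ 0.5752 -0.0862] clicklab [ 0.5763 -0.0867] res 0.56
4 ctr [ 0.6166 -0.3172] yaw 171.9 label [ 0.6043 -0.3155] clicklab [ 0.6049 -0.3166] res 0.55
3 ctr [ 0.4292 -0.1154] yaw 166.0 label [ 0.4026 -0.1087] clicklab [ 0.4027 -0.1093] res 0.82
1 ctr [ 0.4663 -0.3611] yaw 196.7 label [ 0.4065 -0.3791] clicklab [ 0.4079 -0.3797] res 1.87
mat [0.4582 0.1113] -4.9 1.33
scanner [0.5351 0.367 ] 5.5 1.24
cradle [0.5353 0.3684] 6.2 0.81
```

```bash
python3 -m inch '{"translation":[[0.5,0.5,0.2],[0.9,1,0.5],[0.9,1,0.5]],"rot":[[0,0,0.14],[0,0,0.28],[0,0,0.28]],"jaw":[87,87,87]}' 30
python3 -m inch '{"translation":[[0.5,0.5,0],[0.9,1,0],[0.9,1,0]],"rot":[[0,0,0.14],[0,0,0.28],[0,0,0.28]],"jaw":[87,87,87]}'
python3 -m inch '{"translation":[[0.5,0.5,0],[0.9,1,0],[0.9,1,0]],"rot":[[0,0,0.14],[0,0,0.28],[0,0,0.28]],"jaw":[87,87,87]}'
python3 -m inch '{"translation":[[0.5,0.5,0],[0.9,1,0],[0.9,1,0]],"rot":[[0,0,0.14],[0,0,0.28],[0,0,0.28]],"jaw":[87,87,87]}'
```

```text
time: 0.5
ee_pos: [0.2628, -0.499, 0.2836]
eef_rot: [0.959, 0.285, -0.0, -0.001]
ft_force: [0.3, -1.2, 0.0]
width: 0.0868
time: 0.8
ee_pos: [0.3549, -0.3961, 0.2838]
eef_rot: [0.905, 0.425, 0.0, -0.001]
ft_force: [0.6, -0.0, 0.6]
width: 0.0867
time: 1.1
ee_pos: [0.4466, -0.2932, 0.2839]
eef_rot: [0.831, 0.556, 0.0, -0.001]
ft_force: [0.4, 0.3, -0.9]
width: 0.0875
time: 1.4
ee_pos: [0.5381, -0.1902, 0.2839]
eef_rot: [0.738, 0.674, 0.001, -0.001]
ft_force: [0.3, -0.0, -0.4]
width: 0.0872
```

```bash
python3 -m inch '{"translation":[[0,0.5,0],[0,1,0],[0,1,0]],"rot":[[0,0,0.14],[0,0,0.28],[0,0,0.28]],"jaw":[87,87,87]}' >/dev/null
python3 -m inch '{"translation":[[0,0.5,0],[0,1,0],[0,1,0]],"rot":[[0,0,0.14],[0,0,0.28],[0,0,0.28]],"jaw":[87,87,87]}' >/dev/null
python3 -m inch '{"translation":[[0,0.5,0],[0,1,0],[0,1,0]],"rot":[[0,0,0.14],[0,0,0.28],[0,0,0.28]],"jaw":[87,87,87]}' >/dev/null
python3 -m inch '{"translation":[[0,0.5,0],[0,1,0],[0,1,0]],"rot":[[0,0,0.14],[0,0,0.28],[0,0,0.28]],"jaw":[75,75,75]}' >/dev/null
python3 -m inch '{"translation":[[0,0.5,0],[0,1,0],[0,1,0]],"rot":[[0,0,0.14],[0,0,0.28],[0,0,0.28]],"jaw":[60,60,60]}'
python3 -m inch '{"translation":[[0,0.4,0],[0,0.4,0],[0,0.4,0],[0,0.4,0]],"rot":[[0,0,0.14],[0,0,0.24],[0,0,0.24],[0,0,0.24]],"jaw":[60,60,60,60]}'
python3 -c "
from h import *
s=r.read_state(); print(s['ee_pos'],Ro.from_quat(s['eef_rot']).as_euler('xyz',degrees=True),s['joint_positions'].round(2))"
```

```text
time: 2.9
ee_pos: [0.5317, 0.3426, 0.2844]
eef_rot: [0.067, 0.998, 0.005, -0.006]
ft_force: [-0.2, -0.3, 0.1]
width: 0.0624
time: 3.3
ee_pos: [0.5326, 0.3813, 0.2841]
eef_rot: [-0.056, 0.998, 0.004, -0.006]
ft_force: [1.0, 0.3, 0.1]
width: 0.0602
[0.53258105 0.38133941 0.28411874] [ 179.51779619   -0.71298103 -173.60676649] [-0.04  0.56 -1.    1.25  0.45  1.57  0.72]
```

```bash
cat >> h.py <<'E'
def to(x,y,z,yaw,quiet=False):
    """delta in move units from now to a tool-down pose with tool x at yaw deg"""
    s=r.read_state(); T=Ro.from_euler('z',yaw,degrees=True)*Ro.from_euler('x',180,degrees=True)
    dr=np.degrees((T*Ro.from_quat(s['eef_rot']).inv()).as_rotvec())/60
    print("t",round(s['time'],1),"dpos",((np.array([x,y,z])-s['ee_pos'])/.1).round(3),"drot",dr.round(3),"w",s['width'].round(4),"f",s['ft_force'].round(1))
E
python3 -c "
from h import *
to(.535,.3675,.071,186)"
```

```text
Traceback (most recent call last):
  File "h.py", line 25, in to
    print("t",round(s['time'],1),"dpos",((np.array([x,y,z])-s['ee_pos'])/.1).round(3),"drot",dr.round(3),"w",s['width'].round(4),"f",s['ft_force'].round(1))
                                                                                                             ^^^^^^^^^^^^^^^^
AttributeError: 'float' object has no attribute 'round'
```

```bash
sed -i "s/s\['width'\].round(4)/round(s['width'],4)/" h.py
python3 -c "
from h import *
to(.535,.3675,.071,186)"
```

```text
t 3.3 dpos [ 0.024 -0.138 -2.131] drot [-0.007 -0.013 -0.007] w 0.0602 f [1.  0.3 0.1]
```

```bash
python3 -m inch '{"translation":[[0.024,-0.138,-0.3],[0.024,-0.138,-0.6],[0.024,-0.138,-0.9],[0.024,-0.138,-1],[0.024,-0.138,-1]],"rot":[[-0.007,-0.013,-0.007],[-0.007,-0.013,-0.007],[-0.007,-0.013,-0.007],[-0.007,-0.013,-0.007],[-0.007,-0.013,-0.007]],"jaw":[60,60,60,60,60]}' 
python3 -c "
from h import *
to(.535,.3675,.071,186)
crop('top',120,120,120,130,4.6,'pics/c.png')"
```

```text
time: 3.8
ee_pos: [0.5353, 0.3658, 0.1833]
eef_rot: [-0.05, 0.999, -0.001, -0.0]
ft_force: [0.1, 0.1, 1.1]
width: 0.0597
t 3.8 dpos [-0.003  0.017 -1.123] drot [ 0.002 -0.001  0.004] w 0.0597 f [0.1 0.1 1.1]
```

View pics/c.png

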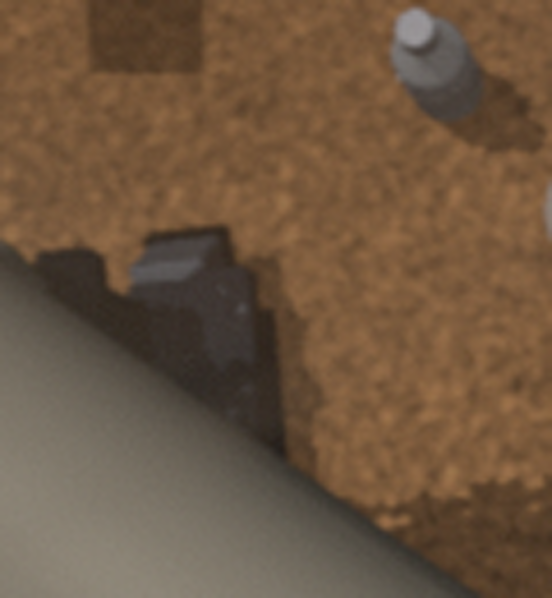

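The arm hides the grasp from above, and nothing is in the way. I'll descend and grip.

```bash
python3 -m inch '{"translation":[[0,0.017,-0.4],[0,0.017,-0.8],[0,0.017,-1],[0,0.017,-1],[0,0.017,-1]],"rot":[[0.002,-0.001,0.004],[0.002,-0.001,0.004],[0.002,-0.001,0.004],[0.002,-0.001,0.004],[0.002,-0.001,0.004]],"jaw":[60,60,60,60,60]}' 
python3 -m inch '{"translation":[[0,0,-0.12],[0,0,-0.12],[0,0,-0.12],[0,0,-0.12],[0,0,-0.12],[0,0,-0.12],[0,0,-0.12],[0,0,-0.12],[0,0,-0.12],[0,0,-0.12]],"rot":[[0,0,0],[0,0,0],[0,0,0],[0,0,0],[0,0,0],[0,0,0],[0,0,0],[0,0,0],[0,0,0],[0,0,0]],"jaw":[60,60,30,28,28,28,28,28,28,28]}' 50
python3 -c "
from h import *
to(.535,.3675,.071,186)"
```

```text
time: 4.35
ee_pos: [0.5364, 0.3692, 0.087]
eef_rot: [-0.052, 0.999, 0.001, 0.002]
ft_force: [-0.2, -0.5, 0.0]
width: 0.0602
time: 5.35
ee_pos: [0.5364, 0.3694, 0.0752]
eef_rot: [-0.052, 0.999, 0.002, 0.002]
ft_force: [0.1, 1.2, 0.9]
width: 0.0315
t 5.3 dpos [-0.014 -0.019 -0.042] drot [-0.003  0.003 -0.   ] w 0.0315 f [0.1 1.2 0.9]
```

```bash
python3 -m inch '{"translation":[[0,0,0.1],[0,0,0.3],[0,0,0.6],[0,0,0.9],[0,0,1],[0,0,1]],"rot":[[0,0,0],[0,0,0],[0,0,0],[0,0,0],[0,0,0],[0,0,0]],"jaw":[28,28,28,28,28,28]}' 
python3 -m inch '{"translation":[[0,-0.3,0.3],[0,-0.6,0.6],[0,-1,0.6],[0,-1,0.6]],"rot":[[0,0,0],[0,0,0],[0,0,0],[0,0,0]],"jaw":[28,28,28,28]}' 
python3 -c "
from h import *
to(.516,-.271,.25,45)
crop('scene',260,160,180,180,3.3,'pics/d.png')"
```

```text
time: 5.95
ee_pos: [0.5368, 0.3698, 0.1764]
eef_rot: [-0.052, 0.999, 0.002, 0.003]
ft_force: [-0.4, -0.6, -2.7]
width: 0.0317
time: 6.35
ee_pos: [0.5389, 0.2629, 0.2349]
eef_rot: [-0.048, 0.999, -0.0, 0.003]
ft_force: [0.7, -1.0, -4.2]
width: 0.0318
t 6.3 dpos [-0.229 -5.339  0.151] drot [ 6.000e-03  2.000e-03 -2.342e+00] w 0.0318 f [ 0.7 -1.  -4.2]
```

View pics/d.png

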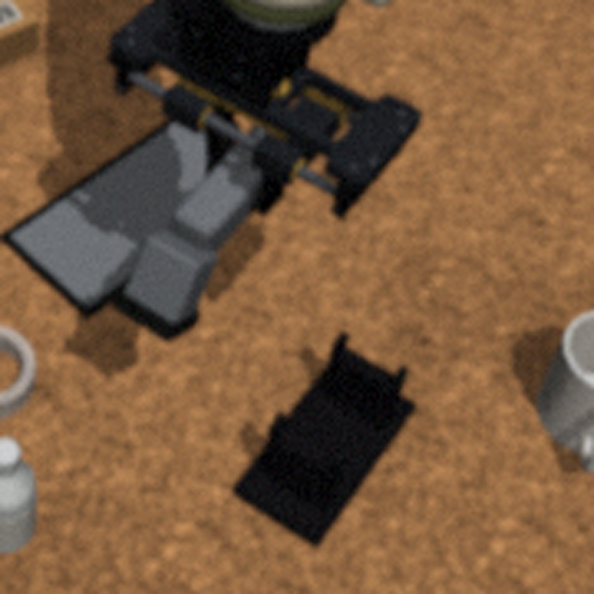

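The scanner is held level with its nose forward, and the cradle is empty and undisturbed. Next I'll travel to label 1.

```bash
python3 -m inch '{"translation":[[0,-0.3,0.1],[0,-0.6,0.15],[0,-0.9,0.15],[0,-0.9,0.15]],"rot":[[0,0,-0.13],[0,0,-0.26],[0,0,-0.39],[0,0,-0.39]],"jaw":[28,28,28,28]}' >/dev/null
python3 -m inch '{"translation":[[0,-0.3,0],[0,-0.6,0],[0,-0.9,0],[0,-0.9,0]],"rot":[[0,0,-0.13],[0,0,-0.26],[0,0,-0.39],[0,0,-0.39]],"jaw":[28,28,28,28]}' >/dev/null
python3 -m inch '{"translation":[[0,-0.3,0],[0,-0.6,0],[0,-0.9,0],[0,-0.9,0]],"rot":[[0,0,-0.13],[0,0,-0.26],[0,0,-0.39],[0,0,-0.39]],"jaw":[28,28,28,28]}' >/dev/null
python3 -m inch '{"translation":[[0,-0.3,0],[0,-0.6,0],[0,-0.9,0],[0,-0.9,0]],"rot":[[0,0,-0.13],[0,0,-0.26],[0,0,-0.39],[0,0,-0.39]],"jaw":[28,28,28,28]}' 
python3 -m inch '{"translation":[[0,-0.3,0],[0,-0.6,0],[0,-0.9,0],[0,-0.9,0]],"rot":[[0,0,-0.13],[0,0,-0.26],[0,0,-0.39],[0,0,-0.39]],"jaw":[28,28,28,28]}' >/dev/null
cat >> h.py <<'E'
def labels(z=.045):
    im=eyes.camera("top"); hsv=cv2.cvtColor(im,cv2.COLOR_BGR2HSV)
    m=((hsv[...,1]<60)&(hsv[...,2]>100)).astype(np.uint8); m=cv2.morphologyEx(m,cv2.MORPH_CLOSE,np.ones((3,3)))
    n,l,s,c=cv2.connectedComponentsWithStats(m)
    for i in range(1,n):
        if 60<s[i,4]<400 and 290<c[i,0]<500 and c[i,1]>165: print(s[i,4],ray("top",*c[i],z)[:2].round(4))
def win():
    """where the beam now meets z, given scanner frame = tool frame turned (nose = tool -x, z up), origin 13.2 mm below TCP"""
    s=r.read_state(); R=Ro.from_quat(s['eef_rot']).as_matrix(); S=R@np.diag([-1.,1,-1]); o=s['ee_pos']-.0132*S[:,2]-S@OFF
    return o+S@[.104,0,-.035], S@[.5,0,-.8660254]
OFF=np.array([.001,.001,0])
def aim(x,y,h):
    w,b=win(); d=(h-w[2])/b[2]; p=w+d*b
    need=np.array([x,y,h])-.1*b-w
    print("hit",p.round(4),"dist",d.round(4),"move",(need/.1).round(3)); to(0,0,0,45)
E
python3 -c "
from h import *
labels(); aim(.407,-.3793,.05); aim(.407,-.3793,.05)
crop('top',300,140,190,160,4,'pics/e.png')"
```

```text
time: 8.0
ee_pos: [0.5378, -0.1099, 0.2431]
eef_rot: [0.705, 0.709, -0.005, -0.002]
ft_force: [0.1, -0.8, -2.9]
width: 0.0318
73 [ 0.5879 -0.2207]
154 [ 0.5779 -0.0851]
159 [ 0.404  -0.1071]
hit [ 0.4614 -0.3708  0.05  ] dist 0.1665 move [-0.682 -0.39  -0.575]
t 8.4 dpos [-5.378  2.001 -2.417] drot [-0.004 -0.012 -0.366] w 0.0316 f [ 0.8  1.  -2.8]
hit [ 0.4614 -0.3708  0.05  ] dist 0.1665 move [-0.682 -0.39  -0.575]
t 8.4 dpos [-5.378  2.001 -2.417] drot [-0.004 -0.012 -0.366] w 0.0316 f [ 0.8  1.  -2.8]
```

View pics/e.png

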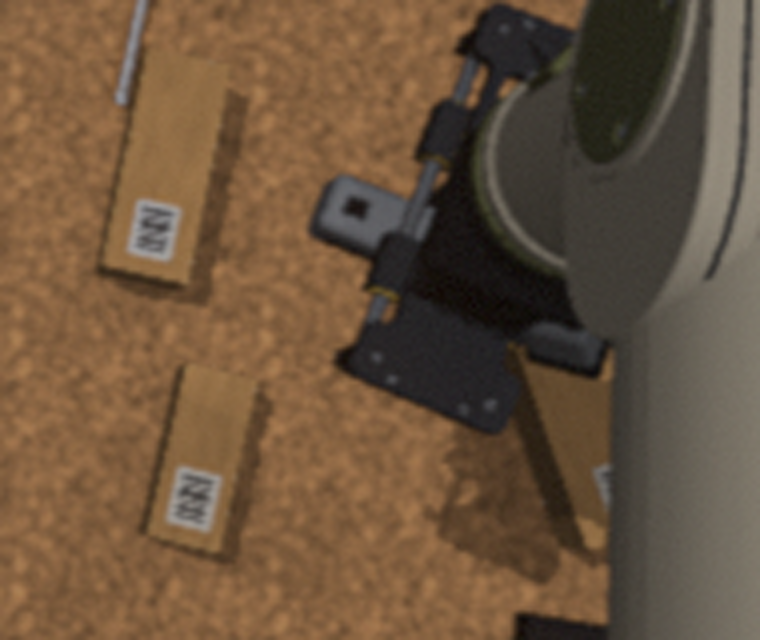

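Box 1 is still where it was, with its left edge at (520,370). I'll lower the scanner onto label 1.

```bash
python3 -m inch '{"translation":[[-0.3,-0.2,-0.25],[-0.6,-0.35,-0.5],[-0.68,-0.39,-0.575],[-0.68,-0.39,-0.575],[-0.68,-0.39,-0.575]],"rot":[[-0.004,-0.012,0],[-0.004,-0.012,0],[-0.004,-0.012,0],[-0.004,-0.012,0],[-0.004,-0.012,0]],"jaw":[28,28,28,28,28]}' 
python3 -c "
from h import *
aim(.407,-.3793,.05)
crop('scene',120,80,180,150,4,'pics/f.png')
print(proj('scene',[.407,-.3793,.05])-[120,80], proj('scene',win()[0])-[120,80])"
```

```text
time: 9.0
ee_pos: [0.4716, -0.2355, 0.1852]
eef_rot: [0.832, 0.554, 0.0, 0.001]
ft_force: [0.5, 1.6, -2.4]
width: 0.0318
hit [ 0.4118 -0.3769  0.05  ] dist 0.1007 move [-0.05  -0.027 -0.006]
t 9.0 dpos [-4.716  2.355 -1.852] drot [ 0.002  0.001 -0.372] w 0.0318 f [ 0.5  1.6 -2.4]
[[79.93147949 42.51200196]] [[81.29962903 30.85676114]]
```

View pics/f.png

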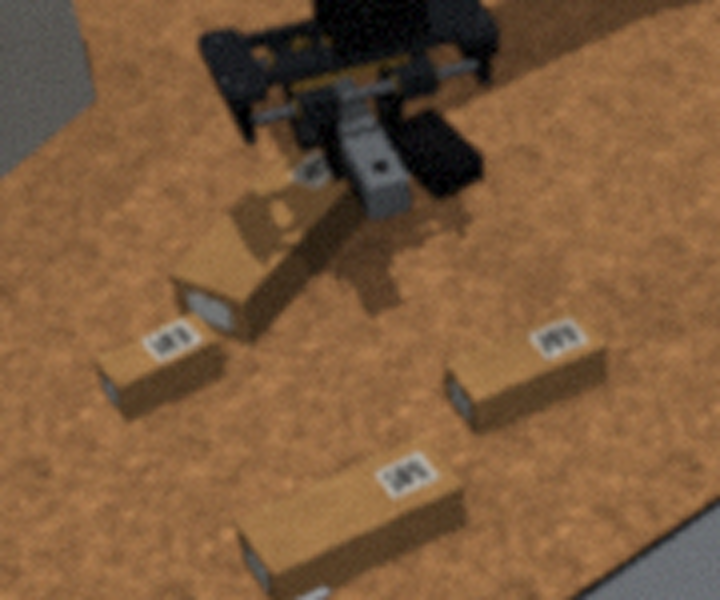

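Label 1 shows at crop (312,170) against a predicted (320,170), so it's in place. I'll trim the aim and hold.

```bash
python3 -m inch '{"translation":[[-0.05,-0.027,0],[-0.05,-0.027,0],[-0.05,-0.027,0],[-0.05,-0.027,0],[-0.05,-0.027,0],[-0.05,-0.027,0],[-0.05,-0.027,0],[-0.05,-0.027,0],[-0.05,-0.027,0],[-0.05,-0.027,0],[-0.05,-0.027,0],[-0.05,-0.027,0],[-0.05,-0.027,0],[-0.05,-0.027,0],[-0.05,-0.027,0],[-0.05,-0.027,0],[-0.05,-0.027,0],[-0.05,-0.027,0],[-0.05,-0.027,0],[-0.05,-0.027,0]],"rot":[[0,0,0],[0,0,0],[0,0,0],[0,0,0],[0,0,0],[0,0,0],[0,0,0],[0,0,0],[0,0,0],[0,0,0],[0,0,0],[0,0,0],[0,0,0],[0,0,0],[0,0,0],[0,0,0],[0,0,0],[0,0,0],[0,0,0],[0,0,0]],"jaw":[28,28,28,28,28,28,28,28,28,28,28,28,28,28,28,28,28,28,28,28]}' 
python3 -c "
from h import *
aim(.407,-.3793,.05)"
python3 -m inch '{"translation":[[0,0,0],[0,0,0],[0,0,0],[0,0,0],[0,0,0],[0,0,0],[0,0,0],[0,0,0],[0,0,0],[0,0,0]],"rot":[[0,0,0],[0,0,0],[0,0,0],[0,0,0],[0,0,0],[0,0,0],[0,0,0],[0,0,0],[0,0,0],[0,0,0]],"jaw":[28,28,28,28,28,28,28,28,28,28]}' 
python3 -c "
from h import *
aim(.407,-.3793,.05); labels(); aim(.5765,-.086,.045)"
```

```text
time: 11.05
ee_pos: [0.467, -0.2383, 0.1855]
eef_rot: [0.832, 0.554, 0.0, 0.002]
ft_force: [0.2, -0.0, -2.3]
width: 0.0316
hit [ 0.4072 -0.3799  0.05  ] dist 0.101 move [-0.004  0.001 -0.009]
t 11.1 dpos [-4.67   2.383 -1.855] drot [ 0.003  0.002 -0.372] w 0.0316 f [ 0.2 -0.  -2.3]
time: 12.05
ee_pos: [0.467, -0.2383, 0.1855]
eef_rot: [0.832, 0.554, 0.0, 0.002]
ft_force: [0.1, -0.1, -3.1]
width: 0.0316
hit [ 0.4072 -0.3799  0.05  ] dist 0.101 move [-0.004  0.001 -0.009]
t 12.1 dpos [-4.67   2.383 -1.855] drot [ 0.003  0.002 -0.372] w 0.0316 f [ 0.1 -0.1 -3.1]
114 [ 0.6094 -0.3114]
154 [ 0.5779 -0.0851]
65 [ 0.5395 -0.4622]
161 [ 0.404  -0.1072]
hit [ 0.4061 -0.3826  0.045 ] dist 0.1068 move [ 1.691  2.934 -0.059]
t 12.1 dpos [-4.67   2.383 -1.855] drot [ 0.003  0.002 -0.372] w 0.0315 f [ 0.4 -0.2 -2.3]
```

```bash
python3 -m inch '{"translation":[[0.2,0.35,0],[0.4,0.7,0],[0.55,0.96,0],[0.55,0.96,0]],"rot":[[0,0,0],[0,0,0],[0,0,0],[0,0,0]],"jaw":[28,28,28,28]}' >/dev/null
python3 -m inch '{"translation":[[0.2,0.35,0],[0.4,0.7,0],[0.55,0.96,0],[0.55,0.96,0]],"rot":[[0,0,0],[0,0,0],[0,0,0],[0,0,0]],"jaw":[28,28,28,28]}' >/dev/null
python3 -m inch '{"translation":[[0.2,0.35,0],[0.4,0.7,0],[0.55,0.96,-0.06],[0.55,0.96,-0.06],[0.55,0.96,-0.06]],"rot":[[0,0,0],[0,0,0],[0,0,0],[0,0,0],[0,0,0]],"jaw":[28,28,28,28,28]}' 
python3 -c "
from h import *
aim(.5765,-.086,.045)
crop('scene',150,120,150,120,4,'pics/g.png')
print((proj('scene',[.5765,-.086,.045])-[150,120])*4)"
```

```text
time: 13.4
ee_pos: [0.6348, 0.059, 0.1792]
eef_rot: [0.829, 0.56, 0.002, 0.0]
ft_force: [0.3, -0.7, -3.5]
width: 0.0318
hit [ 0.5775 -0.0817  0.045 ] dist 0.0988 move [-0.008 -0.037  0.011]
t 13.4 dpos [-6.348 -0.59  -1.792] drot [-0.001  0.003 -0.385] w 0.0318 f [ 0.3 -0.7 -3.5]
[[290.00990974 314.96096262]]
```

View pics/g.png

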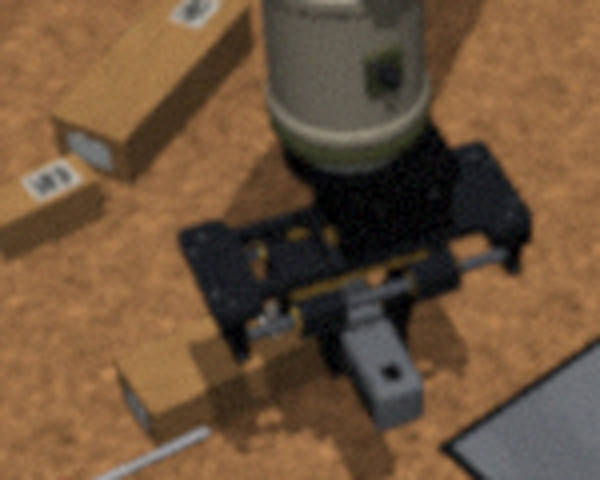

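Box 2's far corner is at (118,365), the same spot as before. I'll trim and hold on label 2.

```bash
python3 -m inch '{"translation":[[-0.008,-0.037,0.011],[-0.008,-0.037,0.011],[-0.008,-0.037,0.011],[-0.008,-0.037,0.011],[-0.008,-0.037,0.011],[-0.008,-0.037,0.011],[-0.008,-0.037,0.011],[-0.008,-0.037,0.011],[-0.008,-0.037,0.011],[-0.008,-0.037,0.011]],"rot":[[0,0,0],[0,0,0],[0,0,0],[0,0,0],[0,0,0],[0,0,0],[0,0,0],[0,0,0],[0,0,0],[0,0,0]],"jaw":[28,28,28,28,28,28,28,28,28,28]}' >/dev/null
python3 -c "
from h import *
aim(.5765,-.086,.045)"
python3 -m inch '{"translation":[[0,0,0],[0,0,0],[0,0,0],[0,0,0],[0,0,0],[0,0,0],[0,0,0],[0,0,0],[0,0,0],[0,0,0],[0,0,0],[0,0,0],[0,0,0],[0,0,0],[0,0,0],[0,0,0],[0,0,0],[0,0,0],[0,0,0],[0,0,0]],"rot":[[0,0,0],[0,0,0],[0,0,0],[0,0,0],[0,0,0],[0,0,0],[0,0,0],[0,0,0],[0,0,0],[0,0,0],[0,0,0],[0,0,0],[0,0,0],[0,0,0],[0,0,0],[0,0,0],[0,0,0],[0,0,0],[0,0,0],[0,0,0]],"jaw":[28,28,28,28,28,28,28,28,28,28,28,28,28,28,28,28,28,28,28,28]}' >/dev/null
python3 -m inch '{"translation":[[0,0,0],[0,0,0]],"rot":[[0,0,0],[0,0,0]],"jaw":[28,28]}' 
python3 -c "
from h import *
aim(.5765,-.086,.045); labels(); aim(.403,-.108,.042)"
```

```text
hit [ 0.5763 -0.0872  0.045 ] dist 0.1004 move [ 0.001  0.01  -0.004]
t 14.4 dpos [-6.341 -0.543 -1.806] drot [-0.001  0.004 -0.383] w 0.0317 f [-0.1 -0.8 -2.8]
time: 16.65
ee_pos: [0.6341, 0.0543, 0.1806]
eef_rot: [0.829, 0.559, 0.002, 0.0]
ft_force: [0.4, -0.2, -2.0]
width: 0.0316
hit [ 0.5762 -0.0872  0.045 ] dist 0.1004 move [ 0.002  0.01  -0.003]
t 16.6 dpos [-6.341 -0.543 -1.806] drot [-0.001  0.004 -0.383] w 0.0316 f [ 0.4 -0.2 -2. ]
150 [ 0.6058 -0.3132]
164 [ 0.4091 -0.3809]
hit [ 0.5756 -0.0888  0.042 ] dist 0.1039 move [-1.734 -0.21  -0.034]
t 16.7 dpos [-6.341 -0.543 -1.806] drot [-0.001  0.004 -0.383] w 0.0316 f [ 0.  -1.1 -2. ]
```

```bash
python3 -m inch '{"translation":[[-0.3,0,0],[-0.6,-0.1,0],[-0.85,-0.1,0],[-0.85,-0.1,0]],"rot":[[0,0,0],[0,0,0],[0,0,0],[0,0,0]],"jaw":[28,28,28,28]}' >/dev/null
python3 -m inch '{"translation":[[-0.3,0,0],[-0.6,-0.1,0],[-0.85,-0.1,-0.03],[-0.85,-0.1,-0.03],[-0.85,-0.1,-0.03]],"rot":[[0,0,0],[0,0,0],[0,0,0],[0,0,0],[0,0,0]],"jaw":[28,28,28,28,28]}' 
python3 -c "
from h import *
aim(.403,-.108,.042)"
```

```text
time: 17.6
ee_pos: [0.4624, 0.034, 0.1783]
eef_rot: [0.829, 0.559, 0.002, 0.002]
ft_force: [0.9, 0.1, -3.1]
width: 0.0318
hit [ 0.4045 -0.1083  0.042 ] dist 0.1016 move [-0.018 -0.004 -0.014]
t 17.6 dpos [-4.624 -0.34  -1.783] drot [ 0.002  0.004 -0.384] w 0.0318 f [ 0.9  0.1 -3.1]
```

```bash
python3 -m inch '{"translation":[[-0.018,0,-0.01],[-0.018,0,-0.01],[-0.018,0,-0.01],[-0.018,0,-0.01],[-0.018,0,-0.01],[-0.018,0,-0.01],[-0.018,0,-0.01]],"rot":[[0,0,0],[0,0,0],[0,0,0],[0,0,0],[0,0,0],[0,0,0],[0,0,0]],"jaw":[28,28,28,28,28,28,28]}' >/dev/null
python3 -m inch '{"translation":[[0,0,0],[0,0,0],[0,0,0],[0,0,0],[0,0,0],[0,0,0],[0,0,0],[0,0,0],[0,0,0],[0,0,0],[0,0,0],[0,0,0],[0,0,0],[0,0,0],[0,0,0],[0,0,0],[0,0,0],[0,0,0],[0,0,0],[0,0,0]],"rot":[[0,0,0],[0,0,0],[0,0,0],[0,0,0],[0,0,0],[0,0,0],[0,0,0],[0,0,0],[0,0,0],[0,0,0],[0,0,0],[0,0,0],[0,0,0],[0,0,0],[0,0,0],[0,0,0],[0,0,0],[0,0,0],[0,0,0],[0,0,0]],"jaw":[28,28,28,28,28,28,28,28,28,28,28,28,28,28,28,28,28,28,28,28]}' >/dev/null
python3 -m inch '{"translation":[[0,0,0],[0,0,0],[0,0,0]],"rot":[[0,0,0],[0,0,0],[0,0,0]],"jaw":[28,28,28]}' >/dev/null
python3 -c "
from h import *
aim(.403,-.108,.042); labels(); aim(.6048,-.316,.040)"
```

```text
hit [ 0.4029 -0.1078  0.042 ] dist 0.1004 move [ 0.    -0.004 -0.004]
t 20.6 dpos [-4.606 -0.34  -1.773] drot [ 0.002  0.004 -0.384] w 0.032 f [-0.1 -0.5 -2.1]
151 [ 0.6058 -0.3133]
163 [ 0.4093 -0.3812]
hit [ 0.4025 -0.1089  0.04  ] dist 0.1027 move [ 2.018 -2.084 -0.024]
t 20.6 dpos [-4.606 -0.34  -1.773] drot [ 0.002  0.004 -0.384] w 0.0318 f [-0.5 -0.1 -2. ]
```

```bash
python3 -m inch '{"translation":[[0.25,-0.25,0],[0.5,-0.5,0],[0.67,-0.69,0],[0.67,-0.69,0]],"rot":[[0,0,0],[0,0,0],[0,0,0],[0,0,0]],"jaw":[28,28,28,28]}' >/dev/null
python3 -m inch '{"translation":[[0.25,-0.25,0],[0.5,-0.5,0],[0.67,-0.69,0],[0.67,-0.69,0]],"rot":[[0,0,0],[0,0,0],[0,0,0],[0,0,0]],"jaw":[28,28,28,28]}' >/dev/null
python3 -m inch '{"translation":[[0.25,-0.25,0],[0.5,-0.5,0],[0.67,-0.69,-0.02],[0.67,-0.69,-0.02],[0.67,-0.69,-0.02]],"rot":[[0,0,0],[0,0,0],[0,0,0],[0,0,0],[0,0,0]],"jaw":[28,28,28,28,28]}' >/dev/null
python3 -c "
from h import *
aim(.6048,-.316,.040)"
```

```text
hit [ 0.6051 -0.3186  0.04  ] dist 0.0982 move [0.    0.035 0.016]
t 21.9 dpos [-6.637  1.785 -1.734] drot [ 0.     0.003 -0.376] w 0.0313 f [-1.1  0.6 -2.7]
```

```bash
python3 -m inch '{"translation":[[0,0.03,0.016],[0,0.03,0.016],[0,0.03,0.016],[0,0.03,0.016],[0,0.03,0.016],[0,0.03,0.016],[0,0.03,0.016]],"rot":[[0,0,0],[0,0,0],[0,0,0],[0,0,0],[0,0,0],[0,0,0],[0,0,0]],"jaw":[28,28,28,28,28,28,28]}' >/dev/null
python3 -m inch '{"translation":[[0,0,0],[0,0,0],[0,0,0],[0,0,0],[0,0,0],[0,0,0],[0,0,0],[0,0,0],[0,0,0],[0,0,0],[0,0,0],[0,0,0],[0,0,0],[0,0,0],[0,0,0],[0,0,0],[0,0,0],[0,0,0],[0,0,0],[0,0,0]],"rot":[[0,0,0],[0,0,0],[0,0,0],[0,0,0],[0,0,0],[0,0,0],[0,0,0],[0,0,0],[0,0,0],[0,0,0],[0,0,0],[0,0,0],[0,0,0],[0,0,0],[0,0,0],[0,0,0],[0,0,0],[0,0,0],[0,0,0],[0,0,0]],"jaw":[28,28,28,28,28,28,28,28,28,28,28,28,28,28,28,28,28,28,28,28]}' >/dev/null
python3 -m inch '{"translation":[[0,0,0],[0,0,0],[0,0,0]],"rot":[[0,0,0],[0,0,0],[0,0,0]],"jaw":[28,28,28]}' >/dev/null
python3 -c "
from h import *
aim(.6048,-.316,.040); labels(); to(.537,.3694,.25,186)"
python3 -m inch '{"translation":[[-0.1,0.3,0.3],[-0.2,0.6,0.6],[-0.2,0.9,0.7],[-0.2,0.9,0.7]],"rot":[[0,0,0.13],[0,0,0.26],[0,0,0.33],[0,0,0.33]],"jaw":[28,28,28,28]}' >/dev/null
python3 -m inch '{"translation":[[-0.1,0.3,0],[-0.2,0.6,0],[-0.2,0.9,0],[-0.2,0.9,0]],"rot":[[0,0,0.13],[0,0,0.26],[0,0,0.33],[0,0,0.33]],"jaw":[28,28,28,28]}' >/dev/null
python3 -m inch '{"translation":[[-0.1,0.3,0],[-0.2,0.6,0],[-0.2,0.9,0],[-0.2,0.9,0]],"rot":[[0,0,0.13],[0,0,0.26],[0,0,0.33],[0,0,0.33]],"jaw":[28,28,28,28]}' >/dev/null
python3 -m inch '{"translation":[[-0.1,0.3,0],[-0.2,0.6,0],[-0.2,0.9,0],[-0.2,0.9,0]],"rot":[[0,0,0.13],[0,0,0.26],[0,0,0.33],[0,0,0.33]],"jaw":[28,28,28,28]}' >/dev/null
python3 -m inch '{"translation":[[-0.1,0.3,0],[-0.2,0.6,0],[-0.2,0.9,0],[-0.2,0.9,0]],"rot":[[0,0,0.13],[0,0,0.26],[0,0,0.33],[0,0,0.33]],"jaw":[28,28,28,28]}'
python3 -c "
from h import *
to(.5366,.3694,.25,186)"
```

```text
hit [ 0.6047 -0.3166  0.04  ] dist 0.1 move [0.001 0.006 0.   ]
t 24.9 dpos [-6.637  1.756 -1.75 ] drot [ 0.     0.003 -0.376] w 0.0312 f [-0.7  0.4 -2.7]
151 [ 0.5778 -0.0853]
161 [ 0.404  -0.1072]
t 25.0 dpos [-1.267  5.45   0.75 ] drot [-3.000e-03  1.000e-03  1.974e+00] w 0.0318 f [-0.4  0.4 -2.3]
time: 27.0
ee_pos: [0.5602, 0.3006, 0.2448]
eef_rot: [0.1, 0.995, 0.006, -0.006]
ft_force: [-0.9, -1.2, -1.9]
width: 0.0319
t 27.0 dpos [-0.236  0.688  0.052] drot [-0.011 -0.012  0.291] w 0.0319 f [-0.9 -1.2 -1.9]
```

```bash
python3 -m inch '{"translation":[[-0.1,0.3,0],[-0.236,0.69,0],[-0.236,0.69,0],[-0.236,0.69,0],[-0.236,0.69,0]],"rot":[[0,0,0.12],[-0.011,-0.012,0.24],[-0.011,-0.012,0.291],[-0.011,-0.012,0.291],[-0.011,-0.012,0.291]],"jaw":[28,28,28,28,28]}' >/dev/null
python3 -c "
from h import *
to(.5366,.3694,.0755,186)"
```

```text
t 27.5 dpos [-0.013  0.016 -1.685] drot [ 0.001 -0.     0.006] w 0.0316 f [ 1.4  0.1 -2.3]
```

```bash
python3 -m inch '{"translation":[[-0.013,0.016,-0.2],[-0.013,0.016,-0.4],[-0.013,0.016,-0.7],[-0.013,0.016,-1],[-0.013,0.016,-1],[-0.013,0.016,-1],[-0.013,0.016,-1]],"rot":[[0,0,0.006],[0,0,0.006],[0,0,0.006],[0,0,0.006],[0,0,0.006],[0,0,0.006],[0,0,0.006]],"jaw":[28,28,28,28,28,28,28]}' >/dev/null
python3 -c "
from h import *
to(.5366,.3694,.0755,186)
crop('scene',260,160,180,180,3.3,'pics/i.png')"
```

```text
t 28.2 dpos [-0.011 -0.001 -0.705] drot [0.    0.002 0.001] w 0.0317 f [ 0.7  1.1 -2.2]
```

View pics/i.png

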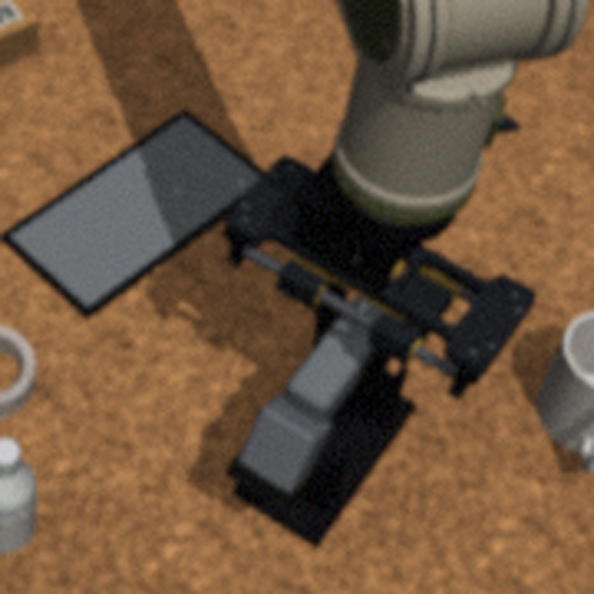

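The scanner is lined up above the cradle with its nose pointing outwards, as before. I'll lower it slowly.

```bash
python3 -m inch '{"translation":[[-0.011,0,-0.2],[-0.011,0,-0.35],[-0.011,0,-0.5],[-0.011,0,-0.6],[-0.011,0,-0.66],[-0.011,0,-0.68],[-0.011,0,-0.68],[-0.011,0,-0.68]],"rot":[[0,0.002,0],[0,0.002,0],[0,0.002,0],[0,0.002,0],[0,0.002,0],[0,0.002,0],[0,0.002,0],[0,0.002,0]],"jaw":[28,28,28,28,28,28,28,28]}'
python3 -c "
from h import *
to(.5366,.3694,.0752,186)"
```

```text
time: 29.05
ee_pos: [0.5366, 0.37, 0.0786]
eef_rot: [-0.052, 0.999, 0.0, 0.0]
ft_force: [-1.0, 0.1, -1.3]
width: 0.0318
t 29.1 dpos [-0.    -0.006 -0.034] drot [-0.     0.001  0.001] w 0.0318 f [-1.   0.1 -1.3]
```

```bash
python3 -m inch '{"translation":[[0,-0.006,-0.02],[0,-0.006,-0.035],[0,-0.006,-0.035],[0,-0.006,-0.035]],"rot":[[0,0,0],[0,0,0],[0,0,0],[0,0,0]],"jaw":[28,28,28,28]}'
python3 -m inch '{"translation":[[0,0,0],[0,0,0],[0,0,0],[0,0,0],[0,0,0],[0,0,0]],"rot":[[0,0,0],[0,0,0],[0,0,0],[0,0,0],[0,0,0],[0,0,0]],"jaw":[36,45,60,60,60,60]}'
python3 -m inch '{"translation":[[0,0,0.2],[0,0,0.5],[0,0,0.9],[0,0,1],[0,0,1]],"rot":[[0,0,0],[0,0,0],[0,0,0],[0,0,0],[0,0,0]],"jaw":[60,60,60,60,60]}'
python3 -m inch '{"translation":[[0,-0.5,0.3],[0,-1,0.6],[0,-1,0.6]],"rot":[[0,0,-0.14],[0,0,-0.28],[0,0,-0.28]],"jaw":[70,80,87]}' >/dev/null
python3 -m inch '{"translation":[[0,-0.5,0],[0,-1,0],[0,-1,0]],"rot":[[0,0,-0.14],[0,0,-0.28],[0,0,-0.28]],"jaw":[87,87,87]}' >/dev/null
python3 -m inch '{"translation":[[0,-0.5,0],[0,-1,0],[0,-1,0]],"rot":[[0,0,-0.14],[0,0,-0.28],[0,0,-0.28]],"jaw":[87,87,87]}' >/dev/null
python3 -c "
from h import *
labels(); to(.466,-.361,.2,17)
a=eyes.camera('top')
a1=cv2.resize(a[150:280,130:250],None,fx=3.3,fy=3.3,interpolation=cv2.INTER_CUBIC); a2=cv2.resize(a[145:275,310:430],None,fx=3.3,fy=3.3,interpolation=cv2.INTER_CUBIC)
cv2.imwrite('pics/j.png',np.hstack([a1,a2]))"
```

```text
time: 29.45
ee_pos: [0.5368, 0.3695, 0.0753]
eef_rot: [-0.052, 0.999, 0.0, 0.001]
ft_force: [0.2, 0.1, -0.4]
width: 0.0313
time: 30.05
ee_pos: [0.5369, 0.3695, 0.0753]
eef_rot: [-0.052, 0.999, 0.0, 0.001]
ft_force: [0.8, -0.3, 0.5]
width: 0.0589
time: 30.55
ee_pos: [0.5374, 0.3702, 0.1771]
eef_rot: [-0.052, 0.999, 0.001, 0.002]
ft_force: [0.4, -0.1, -1.2]
width: 0.0599
149 [ 0.6059 -0.3132]
163 [ 0.4091 -0.381 ]
t 31.5 dpos [-0.739 -4.131 -0.339] drot [ 0.004 -0.01  -1.944] w 0.087 f [ 0.3 -0.8  1.2]
```

View pics/j.png

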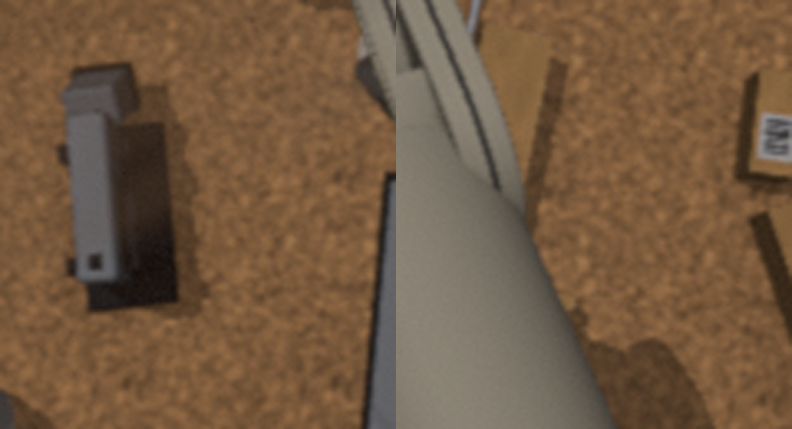

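The scanner is seated as it was at the start, and boxes 1 and 4 haven't moved. Next is box 1.

```bash
python3 -m inch '{"translation":[[0,-0.3,0],[0,-0.6,0],[0,-0.8,0],[0,-0.8,0]],"rot":[[0,0,-0.13],[0,0,-0.26],[0,0,-0.39],[0,0,-0.39]],"jaw":[87,87,87,87]}' >/dev/null
python3 -m inch '{"translation":[[0,-0.3,0],[0,-0.6,0],[-0.1,-0.8,0],[-0.1,-0.8,0]],"rot":[[0,0,-0.13],[0,0,-0.26],[0,0,-0.39],[0,0,-0.39]],"jaw":[87,87,87,87]}' >/dev/null
python3 -m inch '{"translation":[[0,-0.3,0],[-0.1,-0.6,0],[-0.2,-0.8,0],[-0.2,-0.8,0]],"rot":[[0,0,-0.13],[0,0,-0.26],[0,0,-0.39],[0,0,-0.39]],"jaw":[87,87,87,87]}' >/dev/null
python3 -m inch '{"translation":[[0,-0.3,0],[-0.1,-0.6,0],[-0.2,-0.8,0],[-0.2,-0.8,0]],"rot":[[0,0,-0.13],[0,0,-0.26],[0,0,-0.39],[0,0,-0.39]],"jaw":[87,87,87,87]}' >/dev/null
python3 -m inch '{"translation":[[0,-0.3,0],[-0.1,-0.6,-0.3],[-0.2,-0.8,-0.5],[-0.2,-0.8,-0.5]],"rot":[[0,0,-0.13],[0,0,-0.26],[0,0,-0.39],[0,0,-0.39]],"jaw":[87,87,87,87]}'
python3 -c "
from h import *
to(.4665,-.3613,.11,16.7); labels()"
```

```text
time: 33.55
ee_pos: [0.4669, -0.3479, 0.1774]
eef_rot: [0.99, 0.143, -0.006, -0.007]
ft_force: [-0.5, -0.1, -0.9]
width: 0.0871
t 33.5 dpos [-0.004 -0.134 -0.674] drot [-0.011 -0.013  0.004] w 0.0871 f [-0.5 -0.1 -0.9]
151 [ 0.6058 -0.3133]
154 [ 0.5779 -0.0851]
161 [ 0.404  -0.1072]
```

```bash
python3 -m inch '{"translation":[[0,-0.134,-0.2],[0,-0.134,-0.5],[0,-0.134,-0.68],[0,-0.134,-0.68],[0,-0.134,-0.68]],"rot":[[-0.011,-0.013,0.004],[-0.011,-0.013,0.004],[-0.011,-0.013,0.004],[-0.011,-0.013,0.004],[-0.011,-0.013,0.004]],"jaw":[87,87,87,87,87]}'
python3 -c "
from h import *
to(.4665,-.3613,.022,16.7)
crop('scene',120,50,160,130,4.5,'pics/k.png')"
```

```text
time: 34.1
ee_pos: [0.4706, -0.3579, 0.1125]
eef_rot: [0.989, 0.151, 0.002, 0.0]
ft_force: [0.8, -0.3, 2.0]
width: 0.087
t 34.1 dpos [-0.041 -0.034 -0.905] drot [ 0.     0.004 -0.011] w 0.087 f [ 0.8 -0.3  2. ]
```

View pics/k.png

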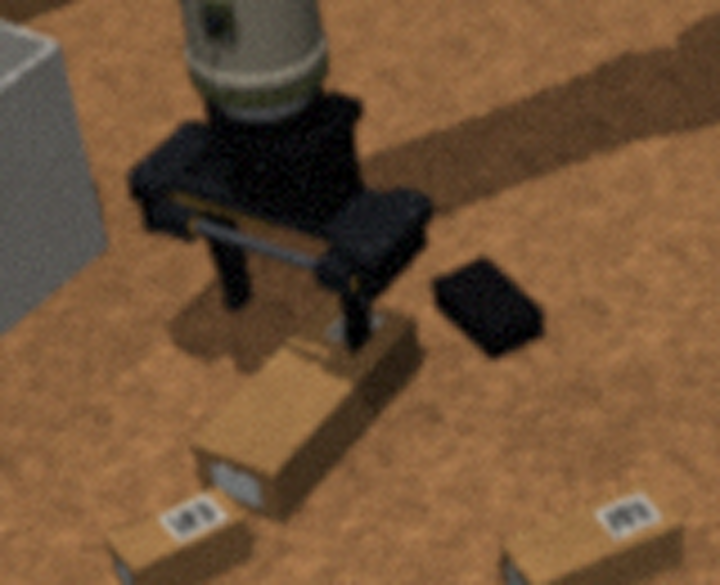

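Box 1's far corner, at crop (197,445), hasn't moved. I'll descend and grip.

```bash
python3 -m inch '{"translation":[[-0.041,-0.034,-0.1],[-0.041,-0.034,-0.3],[-0.041,-0.034,-0.5],[-0.041,-0.034,-0.7],[-0.041,-0.034,-0.88],[-0.041,-0.034,-0.9],[-0.041,-0.034,-0.9]],"rot":[[0,0.004,-0.011],[0,0.004,-0.011],[0,0.004,-0.011],[0,0.004,-0.011],[0,0.004,-0.011],[0,0.004,-0.011],[0,0.004,-0.011]],"jaw":[87,87,87,87,87,87,87]}'
python3 -m inch '{"translation":[[0,0,0],[0,0,0],[0,0,0],[0,0,0],[0,0,0],[0,0,0],[0,0,0]],"rot":[[0,0,0],[0,0,0],[0,0,0],[0,0,0],[0,0,0],[0,0,0],[0,0,0]],"jaw":[74,66,62,60,60,60,60]}' 40
python3 -m inch '{"translation":[[0,0,0.1],[0,0,0.3],[0,0,0.6],[0,0,0.9],[0,0,1],[0,0,1]],"rot":[[0,0,0],[0,0,0],[0,0,0],[0,0,0],[0,0,0],[0,0,0]],"jaw":[60,60,60,60,60,60]}'
python3 -c "
from h import *
to(.4582,.1113,.2,-4.9)"
```

```text
time: 34.85
ee_pos: [0.4667, -0.362, 0.0233]
eef_rot: [0.989, 0.145, 0.0, 0.0]
ft_force: [-0.4, 0.3, -0.2]
width: 0.0868
time: 35.55
ee_pos: [0.467, -0.3624, 0.024]
eef_rot: [0.989, 0.145, 0.0, 0.001]
ft_force: [-1.5, 0.8, 5.7]
width: 0.0675
time: 36.15
ee_pos: [0.4675, -0.3627, 0.1252]
eef_rot: [0.989, 0.145, 0.001, 0.002]
ft_force: [-0.3, -0.9, -4.7]
width: 0.0675
t 36.1 dpos [-0.093  4.74   0.748] drot [ 0.004  0.002 -0.359] w 0.0675 f [-0.3 -0.9 -4.7]
```

```bash
python3 -m inch '{"translation":[[0,0.3,0.2],[0,0.6,0.4],[0,0.94,0.4],[0,0.94,0.4]],"rot":[[0,0,-0.05],[0,0,-0.1],[0,0,-0.12],[0,0,-0.12]],"jaw":[60,60,60,60]}' >/dev/null
python3 -m inch '{"translation":[[0,0.4,0],[0,0.8,0],[0,0.94,0],[0,0.94,0]],"rot":[[0,0,-0.05],[0,0,-0.1],[0,0,-0.12],[0,0,-0.12]],"jaw":[60,60,60,60]}' >/dev/null
python3 -m inch '{"translation":[[0,0.4,0],[0,0.8,0],[0,0.94,0],[0,0.94,0]],"rot":[[0,0,-0.05],[0,0,-0.1],[0,0,-0.12],[0,0,-0.12]],"jaw":[60,60,60,60]}' >/dev/null
python3 -m inch '{"translation":[[0,0.4,0],[0,0.8,0],[0,0.94,0],[0,0.94,0]],"rot":[[0,0,0],[0,0,0],[0,0,0],[0,0,0]],"jaw":[60,60,60,60]}' >/dev/null
python3 -m inch '{"translation":[[-0.1,0.4,0],[-0.1,0.8,-0.2],[-0.1,0.9,-0.3],[-0.1,0.9,-0.3],[-0.1,0.9,-0.3]],"rot":[[0,0,0],[0,0,0],[0,0,0],[0,0,0],[0,0,0]],"jaw":[60,60,60,60,60]}'
python3 -c "
from h import *
to(.4582,.1113,.0285,-4.9)"
```

```text
time: 38.25
ee_pos: [0.4572, 0.1109, 0.1301]
eef_rot: [0.999, -0.037, -0.003, -0.0]
ft_force: [0.4, -0.6, -4.7]
width: 0.0678
t 38.2 dpos [ 0.01   0.004 -1.016] drot [-0.001 -0.005 -0.011] w 0.0678 f [ 0.4 -0.6 -4.7]
```

```bash
python3 -m inch '{"translation":[[0.01,0,-0.2],[0.01,0,-0.5],[0.01,0,-0.75],[0.01,0,-0.9],[0.01,0,-0.97],[0.01,0,-0.97],[0.01,0,-0.97]],"rot":[[0,-0.005,-0.011],[0,-0.005,-0.011],[0,-0.005,-0.011],[0,-0.005,-0.011],[0,-0.005,-0.011],[0,-0.005,-0.011],[0,-0.005,-0.011]],"jaw":[60,60,60,60,60,60,60]}'
python3 -c "
from h import *
to(.4582,.1113,.0282,-4.9)"
```

```text
time: 38.95
ee_pos: [0.459, 0.1108, 0.0341]
eef_rot: [0.999, -0.043, 0.001, -0.001]
ft_force: [0.6, 0.4, -4.7]
width: 0.0677
t 39.0 dpos [-0.008  0.005 -0.059] drot [-0.001  0.001  0.001] w 0.0677 f [ 0.6  0.4 -4.7]
```

```bash
python3 -m inch '{"translation":[[-0.008,0.005,-0.03],[-0.008,0.005,-0.058],[-0.008,0.005,-0.058],[-0.008,0.005,-0.058]],"rot":[[0,0,0],[0,0,0],[0,0,0],[0,0,0]],"jaw":[60,60,60,60]}'
python3 -m inch '{"translation":[[0,0,0],[0,0,0],[0,0,0],[0,0,0],[0,0,0]],"rot":[[0,0,0],[0,0,0],[0,0,0],[0,0,0],[0,0,0]],"jaw":[70,76,85,87,87]}'
python3 -m inch '{"translation":[[0,0,0.2],[0,0,0.5],[0,0,0.9],[0,0,1],[0,0,1]],"rot":[[0,0,0],[0,0,0],[0,0,0],[0,0,0],[0,0,0]],"jaw":[87,87,87,87,87]}'
python3 -m inch '{"translation":[[0.1,-0.3,0.2],[0.2,-0.6,0.5],[0.5,-0.6,0.7],[0.9,-0.6,0.7],[0.9,-0.6,0.7]],"rot":[[0,0,0],[0,0,0],[0,0,0],[0,0,0],[0,0,0]],"jaw":[87,87,87,87,87]}'
python3 -c "
from h import *
labels(); to(.6192,-.0955,.2,-11.9)
im=eyes.camera('top'); cv2.imwrite('pics/l.png',cv2.resize(im[140:290,225:415],None,fx=4.2,fy=4,interpolation=cv2.INTER_CUBIC))"
```

```text
time: 39.35
ee_pos: [0.4583, 0.1113, 0.0284]
eef_rot: [0.999, -0.043, 0.001, -0.001]
ft_force: [0.2, 0.4, -4.7]
width: 0.0676
time: 39.85
ee_pos: [0.4584, 0.1113, 0.0285]
eef_rot: [0.999, -0.043, 0.001, -0.001]
ft_force: [-0.7, -0.3, 0.4]
width: 0.0853
time: 40.35
ee_pos: [0.4595, 0.1115, 0.13]
eef_rot: [0.999, -0.043, 0.003, -0.001]
ft_force: [-0.2, 0.3, 1.3]
width: 0.0871
time: 40.85
ee_pos: [0.5521, 0.0503, 0.1971]
eef_rot: [0.999, -0.045, 0.001, -0.001]
ft_force: [-1.0, -0.4, -1.0]
width: 0.0869
151 [ 0.6059 -0.3133]
t 40.9 dpos [ 0.692 -1.466  0.029] drot [-0.003  0.002 -0.115] w 0.0872 f [-0.7  0.   0.2]
```

View pics/l.png

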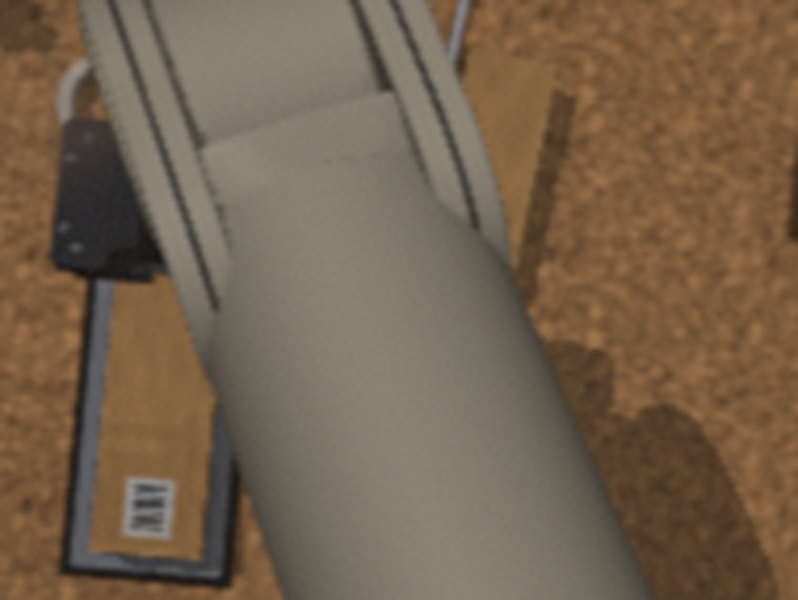

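Box 1 sits centred and square on the mat, with its label at (148,508). Box 2's right corner, at (555,62), hasn't moved. Next is box 2.

```bash
python3 -m inch '{"translation":[[0.1,-0.4,0],[0.2,-0.7,0],[0.35,-0.75,0],[0.35,-0.75,0]],"rot":[[0,0,-0.05],[0,0,-0.115],[0,0,-0.115],[0,0,-0.115]],"jaw":[87,87,87,87]}' >/dev/null
python3 -m inch '{"translation":[[0.1,-0.3,-0.2],[0.3,-0.7,-0.5],[0.34,-0.71,-0.9],[0.34,-0.71,-0.9],[0.34,-0.71,-0.9]],"rot":[[0,0,0],[0,0,0],[0,0,0],[0,0,0],[0,0,0]],"jaw":[87,87,87,87,87]}'
python3 -c "
from h import *
print(ray('top',260.2,267,.054))
to(.6192,-.0955,.02,-11.9); labels()
crop('scene',160,120,140,120,4.5,'pics/m.png')
p=[.6192,-.0955];a=np.radians(168.1)
for l in [(-.075,-.029),(-.075,.029),(.045,0)]: print((proj('scene',[p[0]+np.cos(a)*l[0]-np.sin(a)*l[1],p[1]+np.sin(a)*l[0]+np.cos(a)*l[1],.045])-[160,120])*4.5)"
```

```text
time: 41.85
ee_pos: [0.6176, -0.0959, 0.1072]
eef_rot: [0.994, -0.106, -0.0, -0.001]
ft_force: [1.0, 1.0, 1.5]
width: 0.0872
[0.39762087 0.11654562 0.054     ]
t 41.9 dpos [ 0.016  0.004 -0.872] drot [-0.002 -0.     0.004] w 0.0872 f [1.  1.  1.5]
161 [ 0.404  -0.1072]
[[133.86660034 466.58298275]]
[[ 89.06440817 405.22386787]]
[[282.60180691 353.00594648]]
```

View pics/m.png

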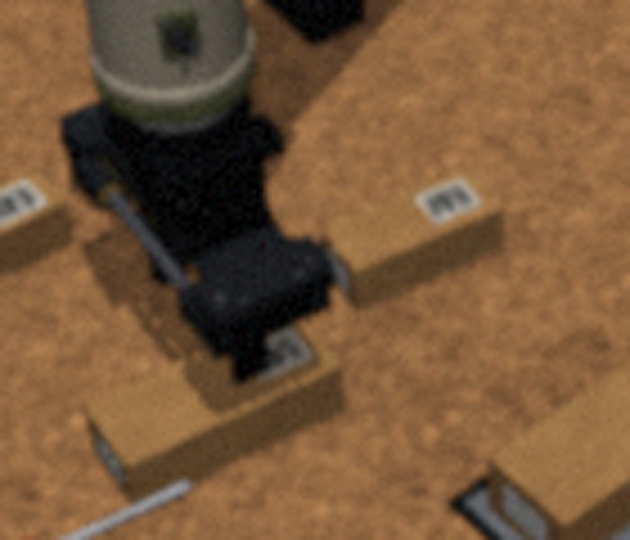

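Box 2 matches its prediction within about 2 mm: corner (88,405) against (89,405). The screwdriver tip is about 19 mm clear of where the finger goes.

```bash
python3 -m inch '{"translation":[[0.016,0.004,-0.1],[0.016,0.004,-0.3],[0.016,0.004,-0.5],[0.016,0.004,-0.7],[0.016,0.004,-0.86],[0.016,0.004,-0.87],[0.016,0.004,-0.87]],"rot":[[0,0,0.004],[0,0,0.004],[0,0,0.004],[0,0,0.004],[0,0,0.004],[0,0,0.004],[0,0,0.004]],"jaw":[78,78,78,78,78,78,78]}'
python3 -m inch '{"translation":[[0,0,0],[0,0,0],[0,0,0],[0,0,0],[0,0,0],[0,0,0],[0,0,0]],"rot":[[0,0,0],[0,0,0],[0,0,0],[0,0,0],[0,0,0],[0,0,0],[0,0,0]],"jaw":[66,58,52,50,50,50,50]}' 35
python3 -m inch '{"translation":[[0,0,0.1],[0,0,0.3],[0,0,0.6],[0,0,0.9],[0,0,1],[0,0,1]],"rot":[[0,0,0],[0,0,0],[0,0,0],[0,0,0],[0,0,0],[0,0,0]],"jaw":[50,50,50,50,50,50]}'
python3 -c "
from h import *
to(.4582,.1113,.2,-4.9)"
```

```text
time: 42.65
ee_pos: [0.621, -0.0949, 0.0229]
eef_rot: [0.995, -0.103, 0.002, -0.001]
ft_force: [-0.0, -0.8, 1.5]
width: 0.0778
time: 43.35
ee_pos: [0.6213, -0.0951, 0.0235]
eef_rot: [0.995, -0.103, 0.003, -0.001]
ft_force: [-2.0, -0.8, 6.6]
width: 0.0578
time: 43.95
ee_pos: [0.622, -0.0952, 0.1248]
eef_rot: [0.995, -0.103, 0.004, -0.001]
ft_force: [1.4, 0.1, -3.4]
width: 0.0579
t 44.0 dpos [-1.638  2.065  0.752] drot [-0.001  0.007  0.115] w 0.0579 f [ 1.4  0.1 -3.4]
```

```bash
python3 -m inch '{"translation":[[-0.2,0.2,0.3],[-0.4,0.4,0.6],[-0.55,0.68,0.6],[-0.55,0.68,0.6]],"rot":[[0,0.007,0.05],[0,0.007,0.115],[0,0.007,0.115],[0,0.007,0.115]],"jaw":[50,50,50,50]}' >/dev/null
python3 -m inch '{"translation":[[-0.2,0.2,0],[-0.4,0.5,0],[-0.55,0.68,0],[-0.55,0.68,0]],"rot":[[0,0,0],[0,0,0],[0,0,0],[0,0,0]],"jaw":[50,50,50,50]}' >/dev/null
python3 -m inch '{"translation":[[-0.2,0.2,0],[-0.4,0.5,0],[-0.51,0.66,0],[-0.51,0.66,0],[-0.51,0.66,0]],"rot":[[0,0,0],[0,0,0],[0,0,0],[0,0,0],[0,0,0]],"jaw":[50,50,50,50,50]}'
python3 -c "
from h import *
to(.460,.1113,.0778,-4.9)"
```

```text
time: 45.25
ee_pos: [0.4569, 0.1134, 0.182]
eef_rot: [0.999, -0.038, -0.002, -0.001]
ft_force: [0.5, -0.6, -2.1]
width: 0.0579
t 45.2 dpos [ 0.031 -0.021 -1.042] drot [-0.002 -0.004 -0.009] w 0.0579 f [ 0.5 -0.6 -2.1]
```

```bash
sed -i 's/290<c\[i,0\]<500/230<c[i,0]<500/' h.py
python3 -m inch '{"translation":[[0.031,-0.021,-0.2],[0.031,-0.021,-0.5],[0.031,-0.021,-0.75],[0.031,-0.021,-0.9],[0.031,-0.021,-0.97],[0.031,-0.021,-0.97],[0.031,-0.021,-0.97]],"rot":[[0,-0.004,-0.009],[0,-0.004,-0.009],[0,-0.004,-0.009],[0,-0.004,-0.009],[0,-0.004,-0.009],[0,-0.004,-0.009],[0,-0.004,-0.009]],"jaw":[50,50,50,50,50,50,50]}'
python3 -c "
from h import *
labels(.054)
to(.460,.1113,.0779,-4.9)"
```

```text
time: 45.95
ee_pos: [0.4608, 0.1113, 0.0859]
eef_rot: [0.999, -0.043, 0.0, -0.001]
ft_force: [-0.5, -0.2, -1.5]
width: 0.0577
259 [0.6613 0.1389]
150 [ 0.6041 -0.3098]
143 [ 0.4052 -0.1066]
t 46.0 dpos [-0.008 -0.001 -0.081] drot [-0.002  0.001  0.   ] w 0.0582 f [-0.4 -0.6 -2.1]
```

```bash
python3 -m inch '{"translation":[[-0.008,0,-0.04],[-0.008,0,-0.07],[-0.008,0,-0.08],[-0.008,0,-0.08],[-0.008,0,-0.08]],"rot":[[0,0,0],[0,0,0],[0,0,0],[0,0,0],[0,0,0]],"jaw":[50,50,50,50,50]}'
python3 -m inch '{"translation":[[0,0,0],[0,0,0],[0,0,0],[0,0,0],[0,0,0]],"rot":[[0,0,0],[0,0,0],[0,0,0],[0,0,0],[0,0,0]],"jaw":[60,66,75,80,80]}'
python3 -m inch '{"translation":[[0,0,0.2],[0,0,0.5],[0,0,0.9],[0,0,1],[0,0,1]],"rot":[[0,0,0],[0,0,0],[0,0,0],[0,0,0],[0,0,0]],"jaw":[80,80,80,80,80]}'
python3 -m inch '{"translation":[[0,-0.4,0],[0,-0.8,0],[0,-0.95,0],[0,-0.95,0]],"rot":[[0,0,-0.05],[0,0,-0.15],[0,0,-0.15],[0,0,-0.15]],"jaw":[80,80,80,80]}' >/dev/null
python3 -m inch '{"translation":[[0,-0.4,0],[-0.1,-0.8,0],[-0.2,-0.95,0],[-0.2,-0.95,0],[-0.2,-0.95,0]],"rot":[[0,0,0],[0,0,0],[0,0,0],[0,0,0],[0,0,0]],"jaw":[80,80,80,80,80]}'
python3 -c "
from h import *
labels(.099); to(.4292,-.1154,.09,-14)
print(ray('top',338,197,.1)[:2]) if 0 else None"
```

```text
time: 46.5
ee_pos: [0.4601, 0.1114, 0.0781]
eef_rot: [0.999, -0.043, 0.001, -0.001]
ft_force: [-0.4, -0.2, -3.0]
width: 0.0575
time: 47.0
ee_pos: [0.4602, 0.1114, 0.0782]
eef_rot: [0.999, -0.043, 0.001, -0.001]
ft_force: [0.2, -0.1, -0.7]
width: 0.0774
time: 47.5
ee_pos: [0.4612, 0.1116, 0.1796]
eef_rot: [0.999, -0.043, 0.002, -0.001]
ft_force: [0.8, 0.5, -0.9]
width: 0.0802
time: 48.4
ee_pos: [0.4403, -0.0799, 0.1773]
eef_rot: [0.992, -0.123, 0.001, -0.001]
ft_force: [-0.4, 0.5, 1.3]
width: 0.0797
257 [0.6504 0.1354]
150 [ 0.5959 -0.293 ]
177 [0.4158 0.1168]
t 48.5 dpos [-0.114 -0.359 -0.875] drot [-0.001  0.002  0.001] w 0.0801 f [0.2 0.4 0.4]
```

Box 2's label reads (0.416, 0.117) against an expected (0.414, 0.115), so the stack is good. Next is box 3.

```bash
python3 -m inch '{"translation":[[-0.11,-0.36,-0.2],[-0.11,-0.36,-0.5],[-0.11,-0.36,-0.87],[-0.11,-0.36,-0.87],[-0.11,-0.36,-0.87]],"rot":[[0,0,0],[0,0,0],[0,0,0],[0,0,0],[0,0,0]],"jaw":[72,72,72,72,72]}' >/dev/null
python3 -c "
from h import *
to(.4292,-.1154,.02,-14)"
```

```text
t 49.0 dpos [-0.007 -0.012 -0.709] drot [-0.002  0.001 -0.001] w 0.0725 f [ 0.4 -0.4  0.4]
```

```bash
python3 -m inch '{"translation":[[-0.007,-0.012,-0.1],[-0.007,-0.012,-0.3],[-0.007,-0.012,-0.5],[-0.007,-0.012,-0.68],[-0.007,-0.012,-0.7],[-0.007,-0.012,-0.7]],"rot":[[0,0,0],[0,0,0],[0,0,0],[0,0,0],[0,0,0],[0,0,0]],"jaw":[72,72,72,72,72,72]}'
python3 -m inch '{"translation":[[0,0,0],[0,0,0],[0,0,0],[0,0,0],[0,0,0],[0,0,0],[0,0,0]],"rot":[[0,0,0],[0,0,0],[0,0,0],[0,0,0],[0,0,0],[0,0,0],[0,0,0]],"jaw":[58,50,44,40,40,40,40]}' 30
python3 -m inch '{"translation":[[0,0,0.1],[0,0,0.3],[0,0,0.6],[0,0,0.9],[0,0,1],[0,0,1]],"rot":[[0,0,0],[0,0,0],[0,0,0],[0,0,0],[0,0,0],[0,0,0]],"jaw":[40,40,40,40,40,40]}'
python3 -m inch '{"translation":[[0,0,0.2],[0,0,0.6],[0,0,0.9],[0,0,0.9]],"rot":[[0,0,0.1],[0,0,0.15],[0,0,0.15],[0,0,0.15]],"jaw":[40,40,40,40]}'
python3 -c "
from h import *
to(.4585,.1113,.2,-4.9)"
```

```text
time: 49.55
ee_pos: [0.4298, -0.1152, 0.0215]
eef_rot: [0.993, -0.121, 0.001, -0.001]
ft_force: [-0.3, -0.4, 0.1]
width: 0.0721
time: 50.25
ee_pos: [0.4301, -0.1154, 0.022]
eef_rot: [0.993, -0.121, 0.001, -0.001]
ft_force: [-1.3, 0.3, 6.0]
width: 0.0477
time: 50.85
ee_pos: [0.4307, -0.1157, 0.1231]
eef_rot: [0.993, -0.121, 0.002, -0.001]
ft_force: [-0.3, -0.6, -2.2]
width: 0.0478
time: 51.25
ee_pos: [0.4321, -0.116, 0.2153]
eef_rot: [0.999, -0.043, 0.004, -0.0]
ft_force: [0.2, -1.6, -3.0]
width: 0.0475
t 51.2 dpos [ 0.264  2.273 -0.153] drot [0.    0.008 0.   ] w 0.0475 f [ 0.2 -1.6 -3. ]
```

```bash
python3 -m inch '{"translation":[[0.05,0.3,0],[0.1,0.6,0],[0.1,0.76,0],[0.1,0.76,0]],"rot":[[0,0.008,0],[0,0.008,0],[0,0.008,0],[0,0.008,0]],"jaw":[40,40,40,40]}' >/dev/null
python3 -m inch '{"translation":[[0.05,0.3,0],[0.09,0.6,0],[0.09,0.76,0],[0.09,0.76,0]],"rot":[[0,0,0],[0,0,0],[0,0,0],[0,0,0]],"jaw":[40,40,40,40]}' >/dev/null
python3 -m inch '{"translation":[[0.05,0.3,0],[0.09,0.6,0],[0.09,0.74,0],[0.09,0.74,0],[0.09,0.74,0]],"rot":[[0,0,0],[0,0,0],[0,0,0],[0,0,0],[0,0,0]],"jaw":[40,40,40,40,40]}' >/dev/null
python3 -c "
from h import *
to(.460,.1115,.1214,-4.9)"
```

```text
t 52.5 dpos [ 0.013 -0.004 -0.895] drot [-0.001 -0.006 -0.004] w 0.0477 f [-0.2 -0.7 -1.9]
```

```bash
python3 -m inch '{"translation":[[0.013,-0.004,-0.2],[0.013,-0.004,-0.5],[0.013,-0.004,-0.7],[0.013,-0.004,-0.8],[0.013,-0.004,-0.83],[0.013,-0.004,-0.83],[0.013,-0.004,-0.83]],"rot":[[0,-0.006,-0.004],[0,-0.006,-0.004],[0,-0.006,-0.004],[0,-0.006,-0.004],[0,-0.006,-0.004],[0,-0.006,-0.004],[0,-0.006,-0.004]],"jaw":[40,40,40,40,40,40,40]}' >/dev/null
python3 -c "
from h import *
to(.460,.1115,.1214,-4.9)"
```

```text
t 53.2 dpos [-0.007  0.001 -0.074] drot [-0.001  0.001 -0.   ] w 0.0477 f [ 0.1  0.9 -2.8]
```

```bash
python3 -m inch '{"translation":[[-0.007,0,-0.04],[-0.007,0,-0.07],[-0.007,0,-0.074],[-0.007,0,-0.074],[-0.007,0,-0.074]],"rot":[[0,0,0],[0,0,0],[0,0,0],[0,0,0],[0,0,0]],"jaw":[40,40,40,40,40]}'
python3 -m inch '{"translation":[[0,0,0],[0,0,0],[0,0,0],[0,0,0],[0,0,0]],"rot":[[0,0,0],[0,0,0],[0,0,0],[0,0,0],[0,0,0]],"jaw":[50,56,65,70,70]}'
python3 -m inch '{"translation":[[0,0,0.2],[0,0,0.5],[0,0,0.9],[0,0,0.9],[0,0,0.9]],"rot":[[0,0,0],[0,0,0],[0,0,0],[0,0,0],[0,0,0]],"jaw":[70,70,70,70,70]}'
python3 -m inch '{"translation":[[0.1,-0.4,0],[0.2,-0.8,0],[0.4,-0.95,0],[0.4,-0.95,0]],"rot":[[0,0,0],[0,0,0],[0,0,0],[0,0,0]],"jaw":[70,70,70,70]}' >/dev/null
python3 -m inch '{"translation":[[0.1,-0.4,0],[0.2,-0.8,0],[0.4,-0.95,0],[0.4,-0.95,0]],"rot":[[0,0,-0.05],[0,0,-0.05],[0,0,-0.05],[0,0,-0.05]],"jaw":[70,70,70,70]}' >/dev/null
python3 -m inch '{"translation":[[0.1,-0.4,0],[0.2,-0.8,0],[0.4,-0.95,0],[0.4,-0.95,0]],"rot":[[0,0,0],[0,0,0],[0,0,0],[0,0,0]],"jaw":[70,70,70,70]}' >/dev/null
python3 -m inch '{"translation":[[0.1,-0.4,0],[0.2,-0.8,-0.3],[0.37,-0.95,-0.8],[0.37,-0.95,-0.8],[0.37,-0.95,-0.8]],"rot":[[0,0,0],[0,0,0],[0,0,0],[0,0,0],[0,0,0]],"jaw":[70,70,70,70,70]}'
python3 -c "
from h import *
labels(.141); to(.6166,-.3172,.08,-8.1)
print(ray('top',425.4,186.6,.04))"
```

```text
time: 53.75
ee_pos: [0.46, 0.1115, 0.1215]
eef_rot: [0.999, -0.043, 0.001, -0.001]
ft_force: [-0.1, -0.0, -1.0]
width: 0.0475
time: 54.25
ee_pos: [0.4601, 0.1115, 0.1215]
eef_rot: [0.999, -0.043, 0.001, -0.001]
ft_force: [0.8, 0.9, 0.4]
width: 0.0681
time: 54.75
ee_pos: [0.4604, 0.1115, 0.212]
eef_rot: [0.999, -0.043, 0.002, -0.001]
ft_force: [0.2, -0.4, -0.4]
width: 0.07
time: 56.45
ee_pos: [0.6184, -0.2727, 0.125]
eef_rot: [0.997, -0.073, -0.003, -0.003]
ft_force: [0.5, 0.2, 1.2]
width: 0.0701
266 [0.6405 0.1318]
221 [0.4506 0.1413]
195 [0.4334 0.1147]
t 56.5 dpos [-0.027 -0.445 -0.473] drot [-0.005 -0.002  0.004] w 0.0701 f [0.8 0.4 1.3]
[ 0.60573556 -0.31580715  0.04      ]
```

```bash
python3 -m inch '{"translation":[[-0.027,-0.2,-0.1],[-0.027,-0.44,-0.3],[-0.027,-0.44,-0.47],[-0.027,-0.44,-0.47],[-0.027,-0.44,-0.47]],"rot":[[-0.005,-0.002,0.004],[-0.005,-0.002,0.004],[-0.005,-0.002,0.004],[-0.005,-0.002,0.004],[-0.005,-0.002,0.004]],"jaw":[66,66,66,66,66]}' >/dev/null
python3 -c "
from h import *
to(.6168,-.3172,.02,-8.1)"
```

```text
t 57.0 dpos [-0.002 -0.012 -0.613] drot [-0.     0.001 -0.001] w 0.0659 f [0.6 0.4 0. ]
```

```bash
python3 -m inch '{"translation":[[-0.002,-0.012,-0.1],[-0.002,-0.012,-0.3],[-0.002,-0.012,-0.5],[-0.002,-0.012,-0.6],[-0.002,-0.012,-0.6],[-0.002,-0.012,-0.6]],"rot":[[0,0,0],[0,0,0],[0,0,0],[0,0,0],[0,0,0],[0,0,0]],"jaw":[66,66,66,66,66,66]}'
python3 -m inch '{"translation":[[0,0,0],[0,0,0],[0,0,0],[0,0,0],[0,0,0],[0,0,0],[0,0,0]],"rot":[[0,0,0],[0,0,0],[0,0,0],[0,0,0],[0,0,0],[0,0,0],[0,0,0]],"jaw":[50,42,35,30,30,30,30]}' 25
python3 -m inch '{"translation":[[0,0,0.1],[0,0,0.3],[0,0,0.6],[0,0,0.9],[0,0,1],[0,0,1]],"rot":[[0,0,0],[0,0,0],[0,0,0],[0,0,0],[0,0,0],[0,0,0]],"jaw":[30,30,30,30,30,30]}'
python3 -m inch '{"translation":[[0,0.2,0.3],[-0.2,0.5,0.6],[-0.3,0.8,1],[-0.3,0.8,1],[-0.3,0.8,1]],"rot":[[0,0,0.05],[0,0,0.05],[0,0,0.05],[0,0,0.05],[0,0,0.05]],"jaw":[30,30,30,30,30]}'
python3 -c "
from h import *
to(.460,.1115,.25,-4.9)"
```

```text
time: 57.6
ee_pos: [0.6174, -0.3171, 0.0222]
eef_rot: [0.998, -0.07, 0.001, -0.0]
ft_force: [0.0, 0.2, -0.1]
width: 0.0659
time: 58.3
ee_pos: [0.6175, -0.3172, 0.0225]
eef_rot: [0.998, -0.07, 0.001, 0.0]
ft_force: [-1.1, 0.3, 3.5]
width: 0.0377
time: 58.9
ee_pos: [0.6183, -0.3174, 0.1243]
eef_rot: [0.998, -0.07, 0.002, 0.001]
ft_force: [-0.2, 0.2, -2.1]
width: 0.0378
time: 59.4
ee_pos: [0.5881, -0.237, 0.2239]
eef_rot: [0.999, -0.043, 0.002, 0.001]
ft_force: [-0.2, -0.2, -1.7]
width: 0.038
t 59.4 dpos [-1.281  3.485  0.261] drot [0.002 0.004 0.001] w 0.038 f [-0.2 -0.2 -1.7]
```

```bash
python3 -m inch '{"translation":[[-0.1,0.3,0.1],[-0.2,0.6,0.26],[-0.3,0.86,0.26],[-0.3,0.86,0.26]],"rot":[[0,0,0],[0,0,0],[0,0,0],[0,0,0]],"jaw":[30,30,30,30]}' >/dev/null
python3 -m inch '{"translation":[[-0.1,0.3,0],[-0.2,0.6,0],[-0.3,0.86,0],[-0.3,0.86,0]],"rot":[[0,0,0],[0,0,0],[0,0,0],[0,0,0]],"jaw":[30,30,30,30]}' >/dev/null
python3 -m inch '{"translation":[[-0.1,0.3,0],[-0.2,0.6,0],[-0.3,0.86,0],[-0.3,0.86,0]],"rot":[[0,0,0],[0,0,0],[0,0,0],[0,0,0]],"jaw":[30,30,30,30]}' >/dev/null
python3 -m inch '{"translation":[[-0.1,0.3,0],[-0.2,0.6,0],[-0.3,0.84,0],[-0.3,0.84,0],[-0.3,0.84,0]],"rot":[[0,0,0],[0,0,0],[0,0,0],[0,0,0],[0,0,0]],"jaw":[30,30,30,30,30]}' >/dev/null
python3 -c "
from h import *
to(.4603,.1115,.1638,-4.9)"
```

```text
t 61.1 dpos [-0.055  0.003 -0.807] drot [-0.002 -0.004 -0.007] w 0.0378 f [ 0.5 -0.4 -1.2]
```

```bash
python3 -m inch '{"translation":[[-0.055,0.003,-0.2],[-0.055,0.003,-0.4],[-0.055,0.003,-0.6],[-0.055,0.003,-0.72],[-0.055,0.003,-0.74],[-0.055,0.003,-0.74],[-0.055,0.003,-0.74]],"rot":[[0,-0.004,-0.007],[0,-0.004,-0.007],[0,-0.004,-0.007],[0,-0.004,-0.007],[0,-0.004,-0.007],[0,-0.004,-0.007],[0,-0.004,-0.007]],"jaw":[30,30,30,30,30,30,30]}' >/dev/null
python3 -c "
from h import *
to(.4603,.1115,.1638,-4.9)"
```

```text
t 61.8 dpos [-0.006  0.002 -0.075] drot [-0.002  0.001 -0.   ] w 0.0378 f [ 0.3  0.2 -2.3]
```

```bash
python3 -m inch '{"translation":[[-0.006,0,-0.04],[-0.006,0,-0.07],[-0.006,0,-0.075],[-0.006,0,-0.075],[-0.006,0,-0.075]],"rot":[[0,0,0],[0,0,0],[0,0,0],[0,0,0],[0,0,0]],"jaw":[30,30,30,30,30]}'
python3 -m inch '{"translation":[[0,0,0],[0,0,0],[0,0,0],[0,0,0],[0,0,0]],"rot":[[0,0,0],[0,0,0],[0,0,0],[0,0,0],[0,0,0]],"jaw":[40,46,55,60,60]}'
python3 -m inch '{"translation":[[0,0,0.2],[0,0,0.5],[0,0,0.8],[0,0,0.8],[0,0,0.8]],"rot":[[0,0,0],[0,0,0],[0,0,0],[0,0,0],[0,0,0]],"jaw":[60,60,60,60,60]}'
python3 -m inch '{"translation":[[0,-0.4,0],[0,-0.8,0],[0,-1,0],[0,-1,0]],"rot":[[0,0,0],[0,0,0],[0,0,0],[0,0,0]],"jaw":[60,60,60,60]}' >/dev/null
python3 -m inch '{"translation":[[0,-0.4,0],[0,-0.8,0],[0,-1,0],[0,-1,0]],"rot":[[0,0,0],[0,0,0],[0,0,0],[0,0,0]],"jaw":[60,60,60,60]}' >/dev/null
python3 -m inch '{"translation":[[0,-0.4,0],[0,-0.8,0],[0,-1,0],[0,-1,0]],"rot":[[0,0,0],[0,0,0],[0,0,0],[0,0,0]],"jaw":[60,60,60,60]}' >/dev/null
python3 -m inch '{"translation":[[0,-0.4,0],[0,-0.8,0],[0,-1,0],[0,-1,0]],"rot":[[0,0,0],[0,0,0],[0,0,0],[0,0,0]],"jaw":[60,60,60,60]}' >/dev/null
python3 -c "
from h import *
labels(.181)
a=eyes.camera('top');b=eyes.camera('scene')
A=cv2.resize(a[120:300,130:290],(400,450),interpolation=cv2.INTER_CUBIC); B=cv2.resize(b[150:330,240:400],(400,450),interpolation=cv2.INTER_CUBIC)
cv2.imwrite('pics/n.png',np.hstack([A,B]))"
```

```text
time: 62.3
ee_pos: [0.4604, 0.1114, 0.1639]
eef_rot: [0.999, -0.043, 0.001, -0.001]
ft_force: [-0.1, 0.0, -1.1]
width: 0.0379
time: 62.8
ee_pos: [0.4604, 0.1114, 0.1639]
eef_rot: [0.999, -0.043, 0.001, -0.001]
ft_force: [0.4, -0.3, -0.2]
width: 0.0577
time: 63.3
ee_pos: [0.4607, 0.1114, 0.2442]
eef_rot: [0.999, -0.043, 0.001, -0.001]
ft_force: [-0.5, 0.7, -0.9]
width: 0.0595
260 [0.6309 0.1283]
180 [0.4538 0.1376]
211 [0.45   0.1131]
```

View pics/n.png

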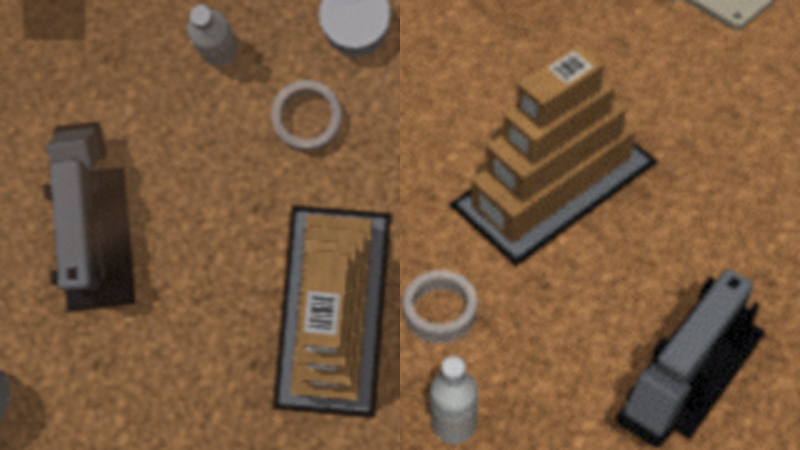

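The stack is square, centred and in order on the mat, with the top label at (321,313) in the left half. The scanner is in its cradle, and the tape roll, glue bottle and tin are untouched. I'm handing in.

```bash
python3 -c "
from h import *
print(r.read_state()['time'],r.read_state()['ee_pos']); print(r.close_job())"
```

```text
65.05 [ 0.45984202 -0.29336538  0.24023497]
the job is handed in; nothing more can be done
None
```

The job is done and handed in at 65 s. All four kit boxes were on the table; each label was read, the scanner is back in its cradle, and the boxes are stacked on the mat.

- **Reading:** I read the labels in order 1, 2, 3, 4. Each was held steady for over two seconds at about 0.100–0.101 m. The beam was within about 1–2 mm of the label centre by calculation from the arm pose; I had no reader signal to confirm a read. The scanner was held level, so the beam met each label at 30° from vertical.
- **Scanner:** it is back within 1 mm of the gripper pose where I picked it up, with its nose the same way. The final picture shows it seated.
- **Stack:** boxes 1, 2, 3 and 4 are on the mat from bottom to top, squared up lengthwise. The label positions I measured were within about 3 mm of plan along the length and 2 mm across. Box 1's label was read from a picture point, and I did not measure it again once box 2 covered the box. The final picture shows the stack straight, with no overhang.
- **Surroundings:** I saw no knock to box 1 or box 2. The tape roll and glue bottle look unmoved in the final picture, and the part of the tin in view does too. The mug, charger and screwdriver were mostly or fully out of that picture, but no move touched them.

No check failed.

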